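# Unstack a power-supply kit into its trays

## Robot

A 6-joint arm with a two-finger parallel gripper is mounted at the origin on the work surface. World frame = base frame: x ahead of the robot, y to its left, z up, the work surface at z = 0. Lengths are in m, angles in rad, forces in N, time in s.
With the tool pointing down it reaches from about 0.35 to 0.875 m from the base axis. Payload 15.5 kg.
Tool frame: the origin (TCP) lies on the front face of the gripper's body, between the roots of the fingers; the fingertips stand 73 mm ahead of it and the grasp point (between the pads) lies 54 mm ahead of it (env.grip_depth is the distance from the TCP to the grasp point, in m); z points along the fingers, y is the direction in which the jaws open and shut (so a half turn about z gives the same grasp; the last joint's range is limited). The gripper opens to 85 mm and grips with 20 to 120 N. Pads are 22 mm wide; open, the fingers measure 114 mm over their backs; the gripper's body (76 mm by 85 mm) begins 54 mm behind the grasp point. The pads swing forward as they close: fully open they stand 13 mm farther back than shut.
Start: joints at [-1.282, 0.494, 1.345, -0, 1.302, -0.096], TCP at [0.235, -0.579, 0.304] pointing down, gripper open.
Joint ranges: [-2.91, 2.91], [-0.82, 2.16], [0.22, 2.67], [-1.22, 4.37], [0.12, 2.79], [-3.08, 3.08]. Speed limits (rad/s): [1.89, 1.89, 2.57, 3.01, 3.01, 3.01].

## Interface

Orientations are given as a rotation vector (axis times angle).
In Python, from plant import env gives the robot as it stands.
- The arm moves only by the shell command python3 -m jog 'ROWS' [FORCE]. ROWS is JSON, one flat list of numbers, 7 for each row, row after row: the shift along the tool's x, y, z scaled (see below), then the turn, a rotation vector about the tool's x, y, z scaled (see below), then the closure, from -1 (fully open) to 1 (shut). A call has exactly 5 rows; each row shifts and turns the commanded pose from where the row before left it, along the tool's axes as they then stand; what a row does not reach is not made up. The controller multiplies each number of a shift by 400 mm and each number of a turn by 180 degrees. A row lasts 1/10 s, in which the tool goes at most 50 mm and 8.59 degrees, less where a joint would pass 70% of its speed; a pose out of reach is approached as far as the arm can. A call with a number of a shift or a turn outside -1 to 1 is refused whole. A call with a gripper value outside its range is refused whole. The fingers move at their own pace and stop on an object; FORCE is the grip in N (left out, the last holds). Time passes only in rows, so rows that do not move let the fingers close, or fill a call up. It gives the time, the measured TCP pose, the force and the opening at its end, in the units of the state.
- env.observe(): the state, without advancing time (a new reading comes with each control period).
- env.read_camera(name): name is "side" or "top" or "wrist"; returns the picture (480x640x3 uint8, red, green, blue); there is no depth.
- env.camera_model(name): a dict with "camera_matrix" (3x3 intrinsics, pixels), "R" (3x3) and "t" (3): a world point X has camera coordinates R X + t; the wrist camera has in their place "mount" (4x4, takes a point from camera to tool coordinates, whose origin is the TCP and whose axes are the flange's). Camera axes: x right, y down, z forward; pixel columns grow to the right and rows downward; lengths in m; the calibration is good to about 2 mm. A picture is of the moment at which its call begins: read the wrist's pose just before it. camera_model takes no time and is no camera call.
- env.finish_job(): hands the job in, once; it reports no verdict.
The state is a dict: "clock": time; "joint_positions": joint angles; "qvel": joint speeds; "effort": joint torques, N m; "position": TCP position; "tcp_rot": TCP orientation; "force": force on the tool from outside, world axes, zero at the start; "wrist_torque": the same for the moment, N m; "opening": finger opening in m.
Only numpy, scipy, OpenCV 4.12 (cv2) and the standard library are available. Lean on these libraries where they do the work, as an engineer would, in place of code of your own. Each camera call takes 0.05 s, during which the arm holds its last target.

## Task

The four parts of a power supply have been left piled up on the steel plate. Take the pile apart from the top down and lay each part in the middle of the empty black tray whose pocket has its outline (capacitor in the round pocket, converter block in the small rectangular one, shielded module in the middle-sized one, heat sink in the long one), sitting flat on the pocket's floor and let go before the next part is placed. Keep the parts upright all the way and do not knock over the flux bottle.

Things in the scene. Friction and masses are not known exactly. Their poses are not given: they have to be found in the camera images.
- capacitor: Large grey capacitor: an upright round can, 32 mm diameter, 30 mm high, with a scored cross on its bright top, 50 g. Origin: centre of the underside; z up. Starts in the pile on the steel plate (100 x 150 x 12 mm, lying on the work surface), on top of the pile (underside 90 mm above the work surface).
- converter: Plain black potted converter block, 38 mm (x) x 58 mm (y) x 24 mm high, 120 g. Origin: centre of the underside; z up. Starts in the pile on the steel plate (100 x 150 x 12 mm, lying on the work surface), under the capacitor (underside at 66 mm).
- module: Shielded circuit module: bright steel shield can on a thin green board, outline 50 mm (x) x 80 mm (y), 24 mm high, flat sides and top, 140 g. Origin: centre of the underside; z up. Starts in the pile on the steel plate (100 x 150 x 12 mm, lying on the work surface), under the converter block (underside at 42 mm).
- heat_sink: Aluminium heat sink with 11 upright fins running lengthwise, 64 mm (x) x 116 mm (y) x 30 mm high, 280 g. Origin: centre of the underside; z up. Starts in the pile on the steel plate (100 x 150 x 12 mm, lying on the work surface), at the bottom of the pile (underside at 12 mm). Can be gripped across its 64 mm width.
- tray_long: Black tray 96 x 150 x 10 mm (150 along its y), fixed, with one EMPTY grey-floored pocket at its centre: the largest, rectangular 80 mm (x) x 132 mm (y), for the heat sink. Origin: centre of the tray's underside (on the work surface, z = 0); pocket floor at z = 4 mm, rim at z = 10 mm. (Another tray, filled by a green circuit board, is a bystander.)
- tray_middle: Black tray 96 x 150 x 10 mm (150 along its y), fixed, with one EMPTY grey-floored pocket at its centre: rectangular 66 mm (x) x 96 mm (y), for the shielded module. Origin: centre of the tray's underside (on the work surface, z = 0); pocket floor at z = 4 mm, rim at z = 10 mm.
- tray_small: Black tray 96 x 150 x 10 mm (150 along its y), fixed, with one EMPTY grey-floored pocket at its centre: rectangular 54 mm (x) x 74 mm (y), for the converter block. Origin: centre of the tray's underside (on the work surface, z = 0); pocket floor at z = 4 mm, rim at z = 10 mm.
- tray_round: Black tray 96 x 150 x 10 mm (150 along its y), fixed, with one EMPTY grey-floored pocket at its centre: round, 48 mm diameter, for the capacitor. Origin: centre of the tray's underside (on the work surface, z = 0); pocket floor at z = 4 mm, rim at z = 10 mm.
- flux_bottle: Bystander: loose amber glass bottle with black cap, 42 mm diameter, 85 mm high, standing among the trays. Origin: centre of its underside; z up.
Mind the look-alikes: they are no part of the job. What is shaped like the module but purple or yellow is not meant.

How it is judged:
On the way, in this order (a step that is already met when the one before it is completed fails the run):
1. the round capacitor lies flat in its pocket, let go (horizontal distance between capacitor and tray_round below 0.014 m and z of capacitor in the frame of tray_round between 0.001 and 0.0065 m and angle between capacitor's own z axis and vertical below 0.05 rad and contact force between the fingers and capacitor below 0.1 N), for 0.2 s.
2. the black converter block lies flat in its pocket, let go (horizontal distance between converter and tray_small below 0.014 m and z of converter in the frame of tray_small between 0.001 and 0.0065 m and angle between converter's own z axis and vertical below 0.05 rad and contact force between the fingers and converter below 0.1 N), for 0.2 s.
3. the shielded module lies flat in its pocket, let go (horizontal distance between module and tray_middle below 0.014 m and z of module in the frame of tray_middle between 0.001 and 0.0065 m and angle between module's own z axis and vertical below 0.05 rad and contact force between the fingers and module below 0.1 N), for 0.2 s.
4. the heat sink lies flat in its pocket, let go (horizontal distance between heat_sink and tray_long below 0.014 m and z of heat_sink in the frame of tray_long between 0.001 and 0.0065 m and angle between heat_sink's own z axis and vertical below 0.05 rad and contact force between the fingers and heat_sink below 0.1 N), for 0.2 s.
At the end, for the whole second after the job is handed in: Each of the four parts sits in the pocket of its own tray: within 14 mm of the pocket's centre, underside on the pocket floor (1 to 6.5 mm above the tray's underside), within 0.05 rad of level, at rest (under 0.02 m/s) and not touched by the fingers (all of step 1 and all of step 2 and all of step 3 and all of step 4 and linear speed of each of capacitor, converter, module, heat_sink below 0.02 m/s).
It fails at once if the round capacitor is tipped by more than 0.7 rad (angle between capacitor's own z axis and vertical above 0.7 rad).
It fails at once if the black converter block is tipped by more than 0.7 rad (angle between converter's own z axis and vertical above 0.7 rad).
It fails at once if the shielded module is tipped by more than 0.7 rad (angle between module's own z axis and vertical above 0.7 rad).
It fails at once if the heat sink is tipped by more than 0.7 rad (angle between heat_sink's own z axis and vertical above 0.7 rad).
It fails at once if the flux bottle is knocked over (tilted by more than 0.5 rad) (angle between flux_bottle's own z axis and vertical above 0.5 rad).
It also fails if it takes over 118 s, if anything falls off the work surface, if the arm or the gripper's body presses on something with over 40 N, if the wrist force passes 120 N, or if a joint passes its speed limit or range.

## Working session

There is one attempt and no reset: what is moved stays moved. The work goes in short steps, Python scripts to look and compute and a shell command to move; the robot and the scene stay as the last step left them, time stands still between calls to the robot, and variables do not carry over. Pictures are saved under pics/ and viewed, and the job is handed in when it is done.

```bash
ls; mkdir -p pics; python3 - <<'E'
from plant import env
import cv2
o=env.observe();print(o)
for n in ["side","top","wrist"]:
    im=env.read_camera(n);cv2.imwrite(f"pics/{n}0.png",im[:,:,::-1]);print(n,env.camera_model(n))
E
```

```text
pics
{'clock': 0.0, 'joint_positions': array([-1.28151945e+00,  4.94156894e-01,  1.34615250e+00,  5.13342923e-06,
        1.30252493e+00, -9.55282063e-02]), 'qvel': array([ 0.00039697,  0.00074182, -0.00085397, -0.00078031,  0.00153682,
        0.00121258]), 'effort': array([-3.76699361e-03, -8.82169032e+01, -3.83875000e+01, -6.25494395e-04,
        1.03070124e-02,  4.21696359e-05]), 'position': array([ 0.23451646, -0.57902105,  0.30330932]), 'tcp_rot': array([-3.0824098e+00, -6.0048946e-01,  1.8084152e-04]), 'force': array([ 0.30201922,  0.71797693, -0.44352607]), 'wrist_torque': array([-0.02790936, -0.01102481,  0.0062669 ]), 'opening': 0.08566529444538669}
side {'camera_matrix': array([[442.94268487,   0.        , 323.59940623],
       [  0.        , 442.94268487, 234.82825972],
       [  0.        ,   0.        ,   1.        ]]), 'R': array([[ 0.99755094, -0.06864012,  0.01344059],
       [-0.03206518, -0.61957703, -0.78428065],
       [ 0.0621606 ,  0.78192892, -0.6202606 ]]), 't': array([-0.46938931,  0.02398365,  1.13468627])}
top {'camera_matrix': array([[553.4039718 ,   0.  
[... 160 characters left out ...]
1071,  0.00929761],
       [-0.99886435,  0.02591398, -0.03998094],
       [ 0.03972444, -0.01033877, -0.99915718]]), 't': array([-0.07777225,  0.43530175,  1.29320441])}
wrist {'camera_matrix': array([[346.31533115,   0.        , 316.45813849],
       [  0.        , 346.31533115, 243.80011249],
       [  0.        ,   0.        ,   1.        ]]), 'mount': array([[ 2.61455405e-05, -9.52565445e-01, -3.04333817e-01,
         7.82896235e-02],
       [ 9.99999261e-01,  3.94837473e-04, -1.14993140e-03,
         6.73689628e-04],
       [ 1.21554731e-03, -3.04333562e-01,  9.52564751e-01,
        -6.97376877e-02],
       [ 0.00000000e+00,  0.00000000e+00,  0.00000000e+00,
         1.00000000e+00]])}
```

View pics/top0.png

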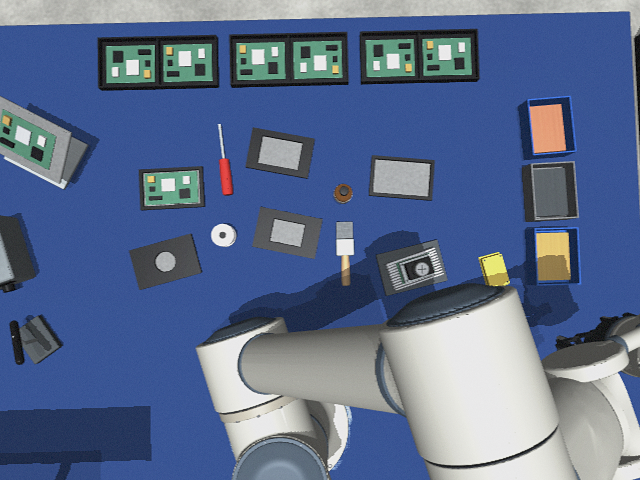

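View pics/side0.png

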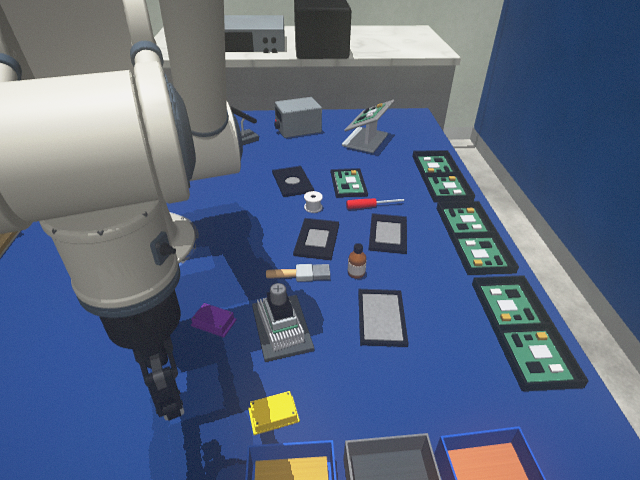

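View pics/wrist0.png

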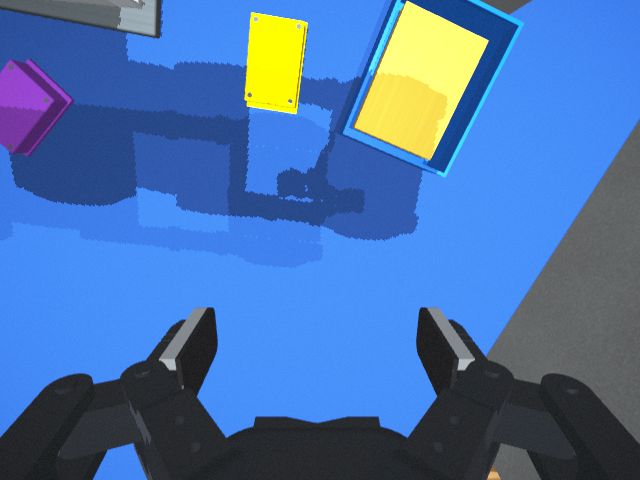

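The top picture shows the pile at (412,267). Empty trays are at (402,178) long, (165,262) round, (280,153) and (288,232) rectangular. The bottle is at (343,193), and the yellow look-alike at (494,270); in the side picture the purple one is at (213,320). Next I'll measure the trays and enlarge the crops.

```bash
cat > h.py <<'E'
import numpy as np,cv2
from plant import env
from scipy.spatial.transform import Rotation as Rot
def proj(name,X):
    m=env.camera_model(name);c=(m["R"]@np.atleast_2d(X).T).T+m["t"];p=(m["camera_matrix"]@c.T).T
    return p[:,:2]/p[:,2:]
def unproj(name,uv,z):
    m=env.camera_model(name);uv=np.atleast_2d(uv).astype(float)
    d=np.linalg.solve(m["camera_matrix"],np.c_[uv,np.ones(len(uv))].T)
    d=(m["R"].T@d).T;C=-m["R"].T@m["t"]
    return C+d*((z-C[2])/d[:,2])[:,None]
def wrist_pose(o):
    m=env.camera_model("wrist")["mount"];T=np.eye(4);T[:3,:3]=Rot.from_rotvec(o["tcp_rot"]).as_matrix();T[:3,3]=o["position"]
    return T@m
def wunproj(o,uv,z):
    W=wrist_pose(o);K=env.camera_model("wrist")["camera_matrix"];uv=np.atleast_2d(uv).astype(float)
    d=(W[:3,:3]@np.linalg.solve(K,np.c_[uv,np.ones(len(uv))].T)).T
    return W[:3,3]+d*((z-W[2,3])/d[:,2])[:,None]
def ortho(name,img,z,x0,x1,y0,y1,s,o=None):
    """rectified view at height z: image up=+x, left=+y, s px per m"""
    w=int((y1-y0)*s);h=int((x1-x0)*s)
    P=np.array([[x1,y1,z],[x1,y0,z],[x0,y0,z],[x0,y1,z]],float)
    if name=="wrist":
        W=np.linalg.inv(wrist_pose(o));c=(W[:3,:3]@P.T).T+W[:3,3];p=(env.camera_model("wrist")["camera_matrix"]@c.T).T;uv=p[:,:2]/p[:,2:]
    else: uv=proj(name,P)
    H=cv2.getPerspectiveTransform(uv.astype(np.float32),np.float32([[0,0],[w,0],[w,h],[0,h]]))
    return cv2.warpPerspective(img,H,(w,h),flags=cv2.INTER_CUBIC)
E
python3 - <<'E'
from h import *
im=cv2.imread("pics/top0.png")
g=cv2.cvtColor(im,cv2.COLOR_BGR2GRAY)
hsv=cv2.cvtColor(im,cv2.COLOR_BGR2HSV)
for nm,c in dict(long=(402,178),round=(165,262),A=(280,153),B=(288,232)).items():
    mk=((hsv[...,1]<60)&(g>90)).astype(np.uint8)
    n,l,s,ce=cv2.connectedComponentsWithStats(mk)
    k=l[c[1],c[0]];cnt=max(cv2.findContours((l==k).astype(np.uint8),0,2)[0],key=cv2.contourArea)
    P=unproj("top",cnt[:,0,:],0.004)[:,:2]
    r=cv2.minAreaRect((P*1000).astype(np.float32))
    b=cv2.boxPoints(r);e=[b[1]-b[0],b[2]-b[1]];e=max(e,key=np.linalg.norm)
    # dark tray
    mk2=((hsv[...,1]<60)).astype(np.uint8);n,l2,s2,ce=cv2.connectedComponentsWithStats(mk2);k2=l2[c[1],c[0]]
    cnt=max(cv2.findContours((l2==k2).astype(np.uint8),0,2)[0],key=cv2.contourArea)
    P=unproj("top",cnt[:,0,:],0.010)[:,:2];r2=cv2.minAreaRect((P*1000).astype(np.float32))
    b=cv2.boxPoints(r2);e2=max([b[1]-b[0],b[2]-b[1]],key=np.linalg.norm)
    print(nm,"pocket",np.round(r[0]),np.round(r[1]),"ang",round(np.degrees(np.arctan2(e[1],e[0])),1),"tray",np.round(r2[0]),np.round(r2[1]),round(np.degrees(np.arctan2(e2[1],e2[0])),1))
print("bottle",unproj("top",(343,193),.085),"pile",unproj("top",[(422,269)],.12))
cv2.imwrite("pics/pile0.png",cv2.resize(im[225:310,360:460],None,fx=6,fy=6,interpolation=3))
s=cv2.imread("pics/side0.png");cv2.imwrite("pics/spile0.png",cv2.resize(s[270:370,230:340],None,fx=6,fy=6,interpolation=3))
E
```

```text
long pocket [ 576. -278.] [133.  79.] ang 84.0 tray [ 575. -278.] [148.  96.] 84.0
round pocket [392. 283.] [45. 46.] ang -46.2 tray [392. 282.] [ 95. 150.] -76.0
A pocket [643.   9.] [97. 65.] ang 78.0 tray [641.   8.] [149.  96.] 78.1
B pocket [448.  -4.] [148.  85.] ang 77.2 tray [452.  -5.] [148.  95.] 77.2
bottle [[ 0.53249704 -0.13529833  0.085     ]] pile [[ 0.35976414 -0.29902374  0.12      ]]
```

View pics/pile0.png

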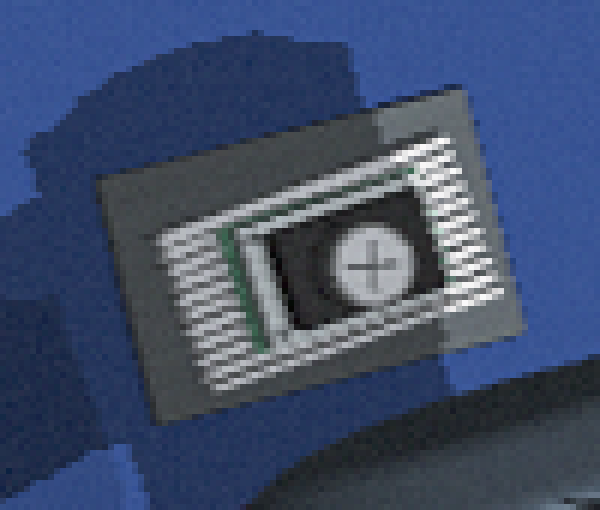

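View pics/spile0.png

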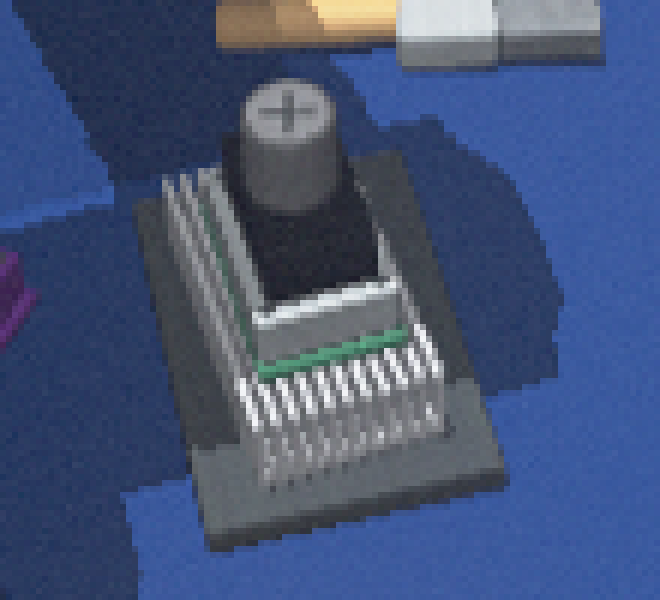

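```bash
cat >> h.py <<'E'
def yawof(o):
    R=Rot.from_rotvec(o["tcp_rot"]).as_matrix();return np.degrees(np.arctan2(R[1,0],R[0,0]))
def plan(xyz,yaw,n=None):
    """print shift (in present tool axes) and turn after it; target tool straight down with x axis at yaw deg"""
    o=env.observe();R=Rot.from_rotvec(o["tcp_rot"]).as_matrix()
    s=R.T@(np.array(xyz)-o["position"])/0.4
    c,q=np.cos(np.radians(yaw)),np.sin(np.radians(yaw))
    Rt=np.array([[c,q,0],[q,-c,0],[0,0,-1]])
    t=Rot.from_matrix(R.T@Rt).as_rotvec()/np.pi
    s2=Rt.T@(np.array(xyz)-o["position"])/0.4
    print("clock %.2f pos"%o["clock"],o["position"].round(4),"yaw %.2f"%yawof(o),"open %.4f"%o["opening"],"F",o["force"].round(1))
    print("shift total",s.round(4),"mm",np.round(np.linalg.norm(s)*400,1)," turn",t.round(4),"deg",round(np.linalg.norm(t)*180,2),"| shift if turned first",s2.round(4))
E
python3 - <<'E'
from h import *
plan([.36,-.299,.303],104)
K=env.camera_model("wrist")["camera_matrix"];M=np.linalg.inv(env.camera_model("wrist")["mount"])
for z in(.06,.073):
  for x in(-.011,.011):
    for y in(-.0425,-.055):
      p=M@[x,y,z,1];q=K@p[:3];print(z,x,y,(q[:2]/q[2]).round())
# purple
print(unproj("side",[(193,320),(213,303),(236,318),(215,335)],.0))
print(unproj("side",[(255,405),(290,393),(298,420),(252,430)],.02))
E
```

```text
clock 0.15 pos [ 0.2345 -0.5791  0.3034] yaw 22.05 open 0.0854 F [ 1.1 -0.4 -0.8]
shift total [ 0.5536 -0.5313  0.0016] mm 306.9  turn [-2.000e-04 -2.000e-04 -4.553e-01] deg 81.95 | shift if turned first [0.6036 0.4738 0.0011]
0.06 -0.011 -0.0425 [218. 348.]
0.06 -0.011 -0.055 [189. 348.]
0.06 0.011 -0.0425 [213. 303.]
0.06 0.011 -0.055 [183. 303.]
0.073 -0.011 -0.0425 [225. 332.]
0.073 -0.011 -0.055 [199. 332.]
0.073 0.011 -0.0425 [221. 289.]
0.073 0.011 -0.055 [194. 289.]
[[ 0.17451532 -0.26220862  0.        ]
 [ 0.21059084 -0.21545442  0.        ]
 [ 0.26489509 -0.26182543  0.        ]
 [ 0.22585919 -0.30517365  0.        ]]
[[ 0.3181543  -0.47899259  0.02      ]
 [ 0.37884545 -0.45952209  0.02      ]
 [ 0.39182941 -0.51097333  0.02      ]
 [ 0.31556146 -0.52376443  0.02      ]]
```

```bash
python3 -m jog '[0.055,-0.053,0,0,0,-0.045,-1, 0.055,-0.053,0,0,0,0,-1, 0.055,-0.053,0,0,0,0,-1, 0.055,-0.053,0,0,0,0,-1, 0.055,-0.053,0,0,0,0,-1]' 40; python3 -c "
from h import *
plan([.36,-.299,.303],104)"
```

```text
clock: 0.65
position: [0.2807, -0.4326, 0.3037]
tcp_rot: [-3.033, -0.817, 0.0]
force: [0.1, -0.0, 0.4]
opening: 0.0856
clock 0.65 pos [ 0.2807 -0.4326  0.3037] yaw 30.14 open 0.0856 F [ 0.1 -0.   0.4]
shift total [ 0.3392 -0.1892  0.0018] mm 155.4  turn [-1.000e-04 -1.000e-04 -4.103e-01] deg 73.86 | shift if turned first [0.276  0.2732 0.0017]
```

```bash
python3 -m jog '[0.085,-0.047,0,0,0,0,-1, 0.085,-0.047,0,0,0,0,-1, 0.085,-0.047,0,0,0,0,-1, 0.085,-0.047,0,0,0,0,-1, 0,0,0,0,0,-0.045,-1]' 40; python3 -m jog '[0,0,0,0,0,-0.046,-1, 0,0,0,0,0,-0.046,-1, 0,0,0,0,0,-0.046,-1, 0,0,0,0,0,-0.046,-1, 0,0,0,0,0,-0.046,-1]'; python3 -m jog '[0,0,0,0,0,-0.045,-1, 0,0,0,0,0,-0.045,-1, 0,0,0,0,0,-0.045,-1, 0,0,0,0,0,0,-1, 0,0,0,0,0,0,-1]'
cat > snap.py <<'E'
import sys;from h import *
plan([.36,-.299,.303],104)
o=env.observe();im=env.read_camera(sys.argv[1]);cv2.imwrite(f"pics/{sys.argv[2]}.png",im[:,:,::-1])
np.save(f"pics/{sys.argv[2]}.npy",np.r_[o["position"],o["tcp_rot"]])
E
python3 snap.py wrist w1; python3 snap.py top t1
```

```text
clock: 1.15
position: [0.3617, -0.2971, 0.3038]
tcp_rot: [-2.967, -1.029, -0.001]
force: [-0.2, -0.1, -0.3]
opening: 0.0858
clock: 1.65
position: [0.3603, -0.3004, 0.3038]
tcp_rot: [-2.407, -2.019, 0.0]
force: [1.0, 0.3, 0.0]
opening: 0.0853
clock: 2.15
position: [0.3604, -0.3005, 0.3038]
tcp_rot: [-1.941, -2.47, -0.0]
force: [-0.2, -0.2, 0.5]
opening: 0.0851
clock 2.15 pos [ 0.3604 -0.3005  0.3038] yaw 103.69 open 0.0851 F [-0.2 -0.2  0.5]
shift total [0.0038 0.     0.002 ] mm 1.7  turn [-0.     -0.0001 -0.0017] deg 0.31 | shift if turned first [0.0038 0.     0.002 ]
clock 2.20 pos [ 0.3604 -0.3005  0.3038] yaw 103.70 open 0.0852 F [-0.2 -0.3 -0.3]
shift total [0.0038 0.     0.0021] mm 1.7  turn [-0.     -0.0001 -0.0017] deg 0.3 | shift if turned first [0.0038 0.     0.0021]
```

View pics/w1.png

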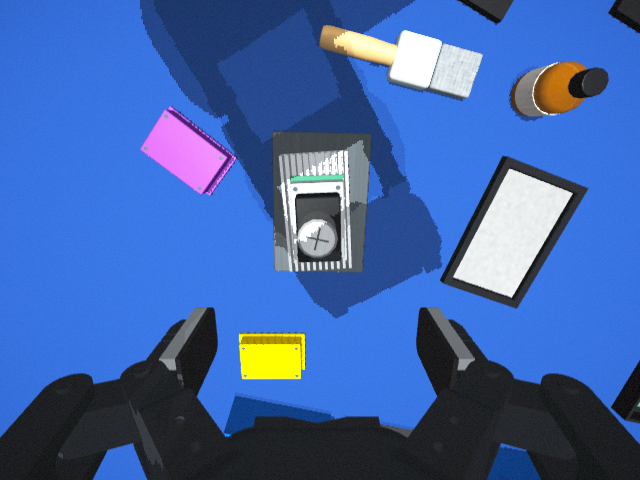

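View pics/t1.png

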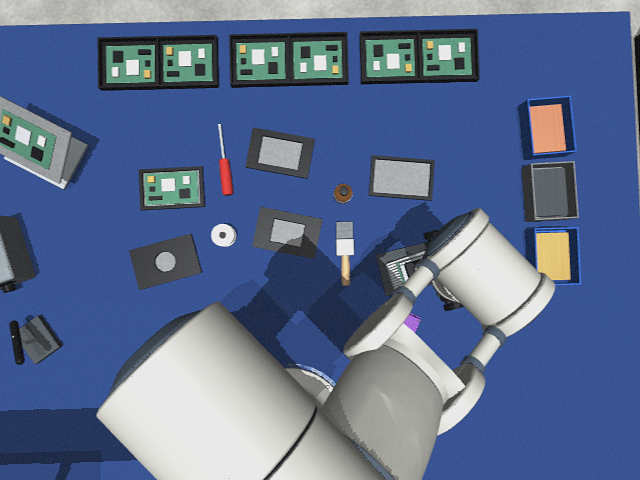

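The wrist picture shows the pile at (320,200), with the capacitor's scored cross at about (317,238). Also visible are the purple block (188,150), the yellow block (272,357), the bottle (550,90) and the long tray (515,230). An enlarged crop will give edges for each layer.

```bash
python3 - <<'E'
from h import *
im=cv2.imread("pics/w1.png");cv2.imwrite("pics/w1c.png",cv2.resize(im[125:280,260:380],None,fx=5,fy=3.8,interpolation=3)) if 0 else cv2.imwrite("pics/w1c.png",cv2.resize(im[130:278,262:382],None,fx=4,fy=4,interpolation=3))
p=np.load("pics/w1.npy");o=dict(position=p[:3],tcp_rot=p[3:])
print(wunproj(o,[(317,238)],.12), unproj("top",(422,268),.12),unproj("top",[(360+373/6,225+268/6)],.12))
E
```

```text
[[ 0.36082345 -0.29898512  0.12      ]] [[ 0.36191186 -0.29909565  0.12      ]] [[ 0.358323   -0.29933488  0.12      ]]
```

View pics/w1c.png

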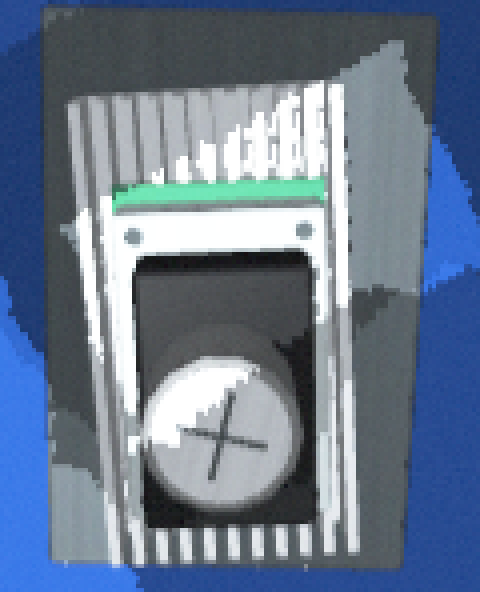

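```bash
python3 -c "
from h import *
plan([.3607,-.299,.172],104)"; python3 -m jog '[0.0036,0.0005,0.066,0,0,0,-1, 0,0,0.066,0,0,0,-1, 0,0,0.066,0,0,0,-1, 0,0,0.066,0,0,0,-1, 0,0,0.066,0,0,0,-1]' 30
```

```text
clock 2.25 pos [ 0.3604 -0.3005  0.3039] yaw 103.74 open 0.0857 F [-0.4 -0.2 -0.5]
shift total [0.0035 0.0017 0.3296] mm 131.9  turn [-0.     -0.     -0.0014] deg 0.26 | shift if turned first [0.0035 0.0017 0.3296]
clock: 2.75
position: [0.3603, -0.2991, 0.171]
tcp_rot: [1.938, 2.472, -0.0]
force: [0.2, -0.9, -0.1]
opening: 0.0853
```

Now I'll close on the capacitor.

```bash
python3 -m jog '[0,0,0,0,0,0,0.4, 0,0,0,0,0,0,0.4, 0,0,0,0,0,0,1, 0,0,0,0,0,0,1, 0,0,0,0,0,0,1]' 30; python3 -m jog '[0,0,0,0,0,0,1, 0,0,0,0,0,0,1, 0,0,0,0,0,0,1, 0,0,0,0,0,0,1, 0,0,0,0,0,0,1]';python3 snap.py wrist w2
```

```text
clock: 3.25
position: [0.3606, -0.2995, 0.1732]
tcp_rot: [1.934, 2.473, -0.001]
force: [-1.4, 0.8, 9.4]
opening: 0.0307
clock: 3.75
position: [0.3607, -0.2995, 0.1732]
tcp_rot: [1.934, 2.472, -0.001]
force: [-1.4, 1.8, 8.9]
opening: 0.031
clock 3.75 pos [ 0.3607 -0.2995  0.1732] yaw 103.93 open 0.0310 F [-1.4  1.8  8.9]
shift total [ 0.001  -0.0009 -0.3245] mm 129.8  turn [ 0.0004  0.0007 -0.0004] deg 0.16 | shift if turned first [ 0.0017 -0.0013 -0.3245]
```

View pics/w2.png

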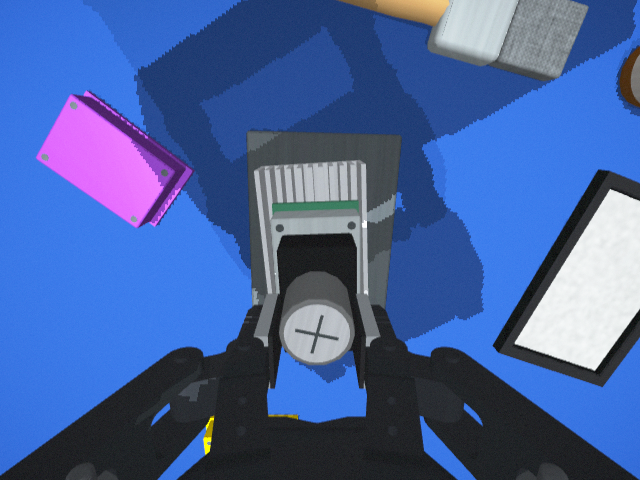

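The capacitor is held (opening 31 mm). The 9 N upward reading is the pad swing. I'll lift straight up.

```bash
python3 -m jog '[0,0,-0.02,0,0,0,1, 0,0,-0.05,0,0,0,1, 0,0,-0.06,0,0,0,1, 0,0,-0.07,0,0,0,1, 0,0,-0.06,0,0,0,1]' ;python3 -c "
from h import *
plan([.46,0,.275],104);plan([.46,0,.275],104)
"; python3 snap.py side s2;python3 snap.py wrist w3
```

```text
clock: 4.3
position: [0.3602, -0.299, 0.2783]
tcp_rot: [1.935, 2.473, -0.0]
force: [0.2, -0.6, -0.6]
opening: 0.0307
clock 4.30 pos [ 0.3602 -0.299   0.2783] yaw 103.93 open 0.0307 F [ 0.2 -0.6 -0.6]
shift total [0.6655 0.4222 0.0076] mm 315.3  turn [ 0.0002  0.0004 -0.0004] deg 0.11 | shift if turned first [0.665  0.4229 0.0082]
clock 4.30 pos [ 0.3602 -0.299   0.2783] yaw 103.93 open 0.0307 F [ 0.2 -0.6 -0.6]
shift total [0.6655 0.4222 0.0076] mm 315.3  turn [ 0.0002  0.0004 -0.0004] deg 0.11 | shift if turned first [0.665  0.4229 0.0082]
clock 4.30 pos [ 0.3602 -0.299   0.2783] yaw 103.93 open 0.0307 F [ 0.2 -0.6 -0.6]
shift total [ 0.0001 -0.0004 -0.0618] mm 24.7  turn [ 0.0002  0.0004 -0.0004] deg 0.11 | shift if turned first [ 0.0002 -0.0005 -0.0618]
clock 4.35 pos [ 0.3611 -0.2999  0.2814] yaw 103.94 open 0.0306 F [ 1.7 -1.8  5.3]
shift total [ 0.0026 -0.0019 -0.054 ] mm 21.6  turn [ 0.0009  0.0017 -0.0003] deg 0.35 | shift if turned first [ 0.0029 -0.0021 -0.054 ]
```

View pics/w3.png

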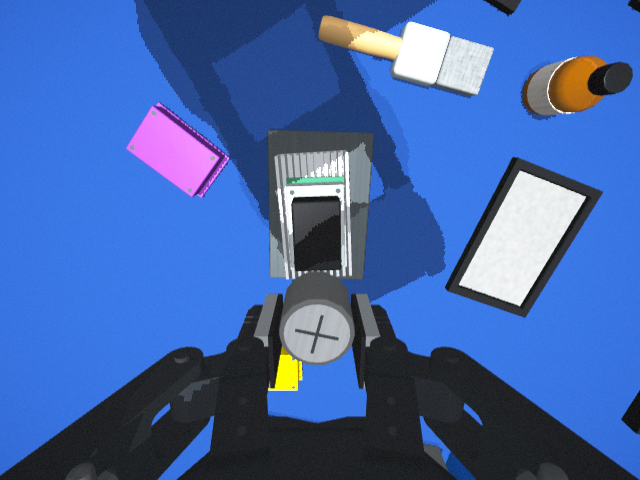

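View pics/s2.png

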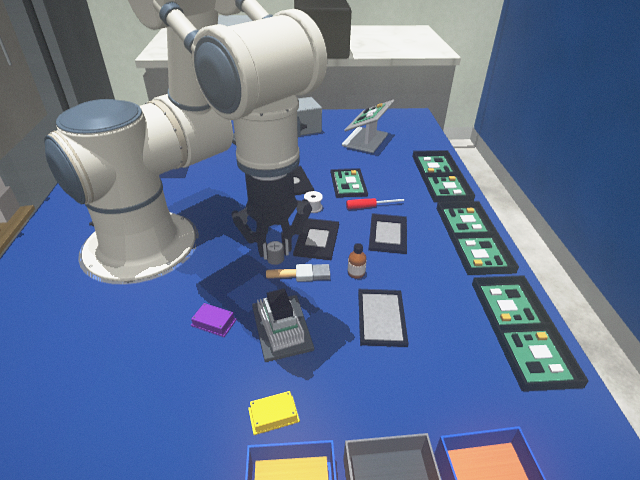

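The capacitor is held upright (w3, 317,332), the bare converter is on top of the pile at (317,235), and the pile is undisturbed. Next is the carry to the round tray, swinging outward on the way.

```bash
python3 -m jog '[0.07,0.044,0,0,0,0,1, 0.095,0.06,0,0,0,0,1, 0.095,0.06,0,0,0,0,1, 0.095,0.06,0,0,0,0,1, 0.095,0.06,0,0,0,0,1]' ;python3 -c "
from h import *
plan([.46,0,.275],104)
"
```

```text
clock: 4.9
position: [0.4271, -0.0952, 0.2761]
tcp_rot: [1.936, 2.474, 0.0]
force: [0.8, -0.6, -0.3]
opening: 0.0305
clock 4.90 pos [ 0.4271 -0.0952  0.2761] yaw 103.92 open 0.0305 F [ 0.8 -0.6 -0.3]
shift total [0.2114 0.1371 0.0027] mm 100.8  turn [ 0.0001  0.     -0.0005] deg 0.09 | shift if turned first [0.2112 0.1374 0.0027]
```

```bash
python3 -m jog '[0.1,0.05,0,0,0,0,1, 0.1,0.02,0,0,0,0,1, 0.11,-0.01,0,0,0,0,1, 0.11,-0.02,0,0,0,0,1, 0.11,-0.02,0,0,0,0,1]' ;python3 -c "
from h import *
plan([.392,.2825,.275],104)
"
```

```text
clock: 5.4
position: [0.3827, 0.1121, 0.276]
tcp_rot: [1.936, 2.474, 0.0]
force: [-0.0, 0.9, -1.0]
opening: 0.0309
clock 5.40 pos [0.3827 0.1121 0.276 ] yaw 103.93 open 0.0309 F [-0.   0.9 -1. ]
shift total [0.4079 0.1251 0.0025] mm 170.7  turn [ 0.0001 -0.     -0.0004] deg 0.07 | shift if turned first [0.4077 0.1256 0.0025]
```

```bash
python3 -m jog '[0.1,0.03,0,0,0,0,1, 0.1,0.031,0,0,0,0,1, 0.1,0.031,0,0,0,0,1, 0.09,0.028,0,0,0,0,1, 0.018,0.005,0,0,0,0,1]' ;python3 -m jog '[0,0,0.05,0,0,0,1, 0,0,0.05,0,0,0,1, 0,0,0,0,0,0,1, 0,0,0,0,0,0,1, 0,0,0,0,0,0,1]';python3 snap.py wrist w4; python3 -c "
from h import *
plan([.392,.2825,.086],104)
"
```

```text
clock: 5.9
position: [0.3929, 0.2843, 0.276]
tcp_rot: [-1.932, -2.477, -0.002]
force: [-1.0, -0.3, 0.9]
opening: 0.0311
clock: 6.4
position: [0.3933, 0.281, 0.2368]
tcp_rot: [1.936, 2.474, 0.002]
force: [0.0, 0.2, -0.7]
opening: 0.0304
clock 6.40 pos [0.3933 0.281  0.2368] yaw 103.92 open 0.0304 F [ 0.   0.2 -0.7]
shift total [-1.3873 -0.4296 -0.1663] mm 584.7  turn [ 0.0004 -0.0001 -0.0004] deg 0.1 | shift if turned first [-1.3868 -0.4316 -0.1654]
clock 6.45 pos [0.3934 0.2811 0.2369] yaw 103.92 open 0.0311 F [-0.2 -0.3 -0.8]
shift total [ 0.0042 -0.003   0.3771] mm 150.9  turn [ 0.0005 -0.0001 -0.0004] deg 0.11 | shift if turned first [ 0.0043 -0.0025  0.3771]
```

View pics/w4.png

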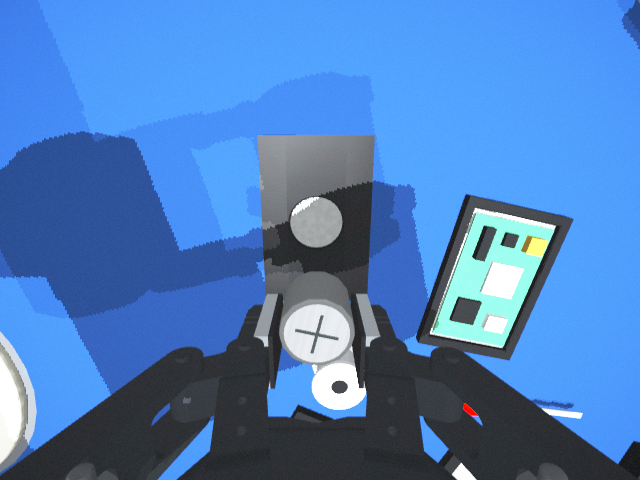

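```bash
python3 - <<'E'
from h import *
p=np.load("pics/w4.npy");o=dict(position=p[:3],tcp_rot=p[3:])
print(wunproj(o,[(316,222)],.004), wunproj(o,[(317,332)],p[2]-.0532))
plan([.392,.2825,.0872],104)
E
```

```text
[[0.39318941 0.28267931 0.004     ]] [[0.39383774 0.28185459 0.1836347 ]]
clock 6.45 pos [0.3934 0.2811 0.2369] yaw 103.92 open 0.0311 F [-0.2 -0.3 -0.8]
shift total [ 0.0042 -0.003   0.3741] mm 149.7  turn [ 0.0005 -0.0001 -0.0004] deg 0.11 | shift if turned first [ 0.0043 -0.0025  0.3741]
```

Both cameras agree on the pocket: (0.393,0.2826) against (0.392,0.2825). I'll lower to about 6 mm above the floor first.

```bash
python3 -m jog '[0.003,-0.001,0.08,0,0,0,1, 0,0,0.1,0,0,0,1, 0,0,0.1,0,0,0,1, 0,0,0.06,0,0,0,1, 0,0,0.02,0,0,0,1]'; python3 -m jog '[0,0,0.005,0,0,0,1, 0,0,0.003,0,0,0,1, 0,0,0.002,0,0,0,1, 0,0,0,0,0,0,1, 0,0,0,0,0,0,1]'; python3 -c "
from h import *
plan([.3925,.2825,.0872],104)
"
```

```text
clock: 6.95
position: [0.3919, 0.2818, 0.0905]
tcp_rot: [-1.935, -2.474, 0.003]
force: [0.2, 0.2, 0.3]
opening: 0.0313
clock: 7.45
position: [0.3925, 0.2823, 0.0885]
tcp_rot: [1.935, 2.474, 0.002]
force: [-0.9, 0.5, -1.0]
opening: 0.031
clock 7.45 pos [0.3925 0.2823 0.0885] yaw 103.95 open 0.0310 F [-0.9  0.5 -1. ]
shift total [0.0004 0.0001 0.0033] mm 1.3  turn [ 0.0003 -0.0001 -0.0003] deg 0.08 | shift if turned first [0.0004 0.0001 0.0033]
```

```bash
python3 -m jog '[0,0,0.002,0,0,0,1, 0,0,0.001,0,0,0,1, 0,0,0,0,0,0,1, 0,0,0,0,0,0,1, 0,0,0,0,0,0,1]'
```

```text
clock: 7.95
position: [0.3924, 0.2823, 0.0872]
tcp_rot: [1.935, 2.475, 0.001]
force: [-2.3, -0.4, 13.1]
opening: 0.0308
```

Contact with the floor at 13 N, so I'm releasing.

```bash
python3 -m jog '[0,0,0,0,0,0,-0.2, 0,0,0,0,0,0,-0.4, 0,0,0,0,0,0,-0.4, 0,0,0,0,0,0,-0.4, 0,0,0,0,0,0,-0.4]'; python3 -m jog '[0,0,-0.04,0,0,0,-0.4, 0,0,-0.08,0,0,0,-0.4, 0,0,-0.1,0,0,0,-0.4, 0,0,-0.1,0,0,0,-0.4, 0,0,-0.1,0,0,0,-0.4]';python3 snap.py wrist w5
python3 -c "
from h import *
plan([.46,0,.275],104)"
```

```text
clock: 8.45
position: [0.3923, 0.2821, 0.0866]
tcp_rot: [-1.935, -2.475, 0.0]
force: [-0.0, -0.8, 0.4]
opening: 0.0599
clock: 8.95
position: [0.3919, 0.282, 0.2563]
tcp_rot: [-1.935, -2.475, 0.0]
force: [0.9, -0.5, -0.2]
opening: 0.0598
clock 8.95 pos [0.3919 0.282  0.2563] yaw 103.95 open 0.0598 F [ 0.9 -0.5 -0.2]
shift total [-1.3904 -0.4275 -0.1165] mm 583.7  turn [-0.0001  0.     -0.0003] deg 0.06 | shift if turned first [-1.39   -0.4288 -0.1167]
clock 9.00 pos [0.3937 0.283  0.2619] yaw 103.96 open 0.0598 F [4.4 2.9 8.2]
shift total [-0.7266 -0.0096 -0.0342] mm 291.0  turn [ 0.0022 -0.0006 -0.0002] deg 0.41 | shift if turned first [-0.7266 -0.0104 -0.0328]
```

View pics/w5.png

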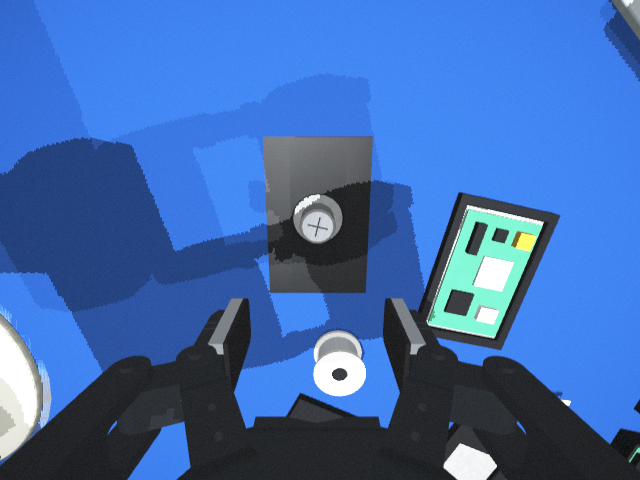

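The capacitor stands in the round pocket: top at (318,225), pocket ring at (317,218). Back to the pile.

```bash
python3 -m jog '[-0.1,0,0,0,0,0,-1, -0.12,0,0,0,0,0,-1, -0.12,0,0,0,0,0,-1, -0.12,0,0,0,0,0,-1, -0.12,-0.005,-0.01,0,0,0,-1]'; python3 -m jog '[-0.12,-0.02,0,0,0,0,-1, -0.12,-0.02,0,0,0,0,-1, -0.12,-0.03,0,0,0,0,-1, -0.12,-0.04,0,0,0,0,-1, -0.12,-0.05,0,0,0,0,-1]';python3 -c "
from h import *
p=np.load('pics/w5.npy');o=dict(position=p[:3],tcp_rot=p[3:])
print(wunproj(o,[(318,225)],.034),wunproj(o,[(318,217)],.004))
plan([.36,-.299,.275],104)"
```

```text
clock: 9.5
position: [0.4462, 0.0547, 0.2585]
tcp_rot: [-1.935, -2.475, 0.0]
force: [1.2, 1.0, -0.1]
opening: 0.0854
clock: 10.0
position: [0.442, -0.1914, 0.2587]
tcp_rot: [1.935, 2.474, 0.0]
force: [0.6, -0.2, 0.2]
opening: 0.0855
[[0.39318234 0.28387229 0.034     ]] [[0.39327945 0.28397162 0.004     ]]
clock 10.00 pos [ 0.442  -0.1914  0.2587] yaw 103.94 open 0.0855 F [ 0.6 -0.2  0.2]
shift total [-0.2117 -0.2639 -0.0409] mm 136.3  turn [ 0.0001  0.0001 -0.0003] deg 0.06 | shift if turned first [-0.2114 -0.2641 -0.0409]
```

```bash
python3 -m jog '[-0.05,-0.07,-0.01,0,0,0,-1, -0.06,-0.08,-0.01,0,0,0,-1, -0.06,-0.08,-0.01,0,0,0,-1, -0.04,-0.03,-0.01,0,0,0,-1, 0,0,0,0,0,0,-1]'; python3 -m jog '[0,0,0,0,0,0,-1,0,0,0,0,0,0,-1,0,0,0,0,0,0,-1,0,0,0,0,0,0,-1,0,0,0,0,0,0,-1]';python3 snap.py wrist w6;python3 -c "
from h import *
im=cv2.imread('pics/w6.png');cv2.imwrite('pics/w6c.png',cv2.resize(im[130:290,252:392],None,fx=4,fy=3.7 if 0 else 3.7,interpolation=3)) if 0 else cv2.imwrite('pics/w6c.png',cv2.resize(im[130:280,252:392],None,fx=4,fy=4,interpolation=3))"
```

```text
clock: 10.5
position: [0.3608, -0.298, 0.2751]
tcp_rot: [1.938, 2.471, -0.001]
force: [0.2, -0.2, -0.5]
opening: 0.0855
clock: 11.0
position: [0.3619, -0.2954, 0.2746]
tcp_rot: [-1.934, -2.475, -0.0]
force: [0.3, 0.7, -0.3]
opening: 0.0853
clock 11.00 pos [ 0.3619 -0.2954  0.2746] yaw 103.99 open 0.0853 F [ 0.3  0.7 -0.3]
shift total [-0.0075 -0.0067 -0.071 ] mm 28.7  turn [-0.     -0.0001 -0.0001] deg 0.01 | shift if turned first [-0.0075 -0.0067 -0.071 ]
```

View pics/w6c.png

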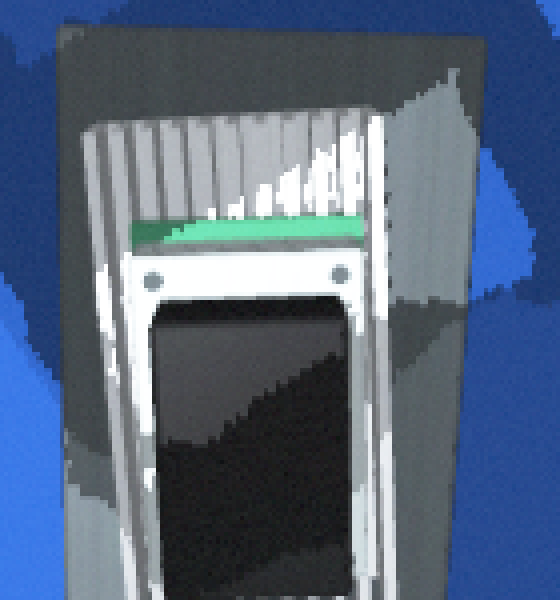

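```bash
python3 - <<'E'
from h import *
im=cv2.imread('pics/w6.png');cv2.imwrite('pics/w6d.png',cv2.resize(im[195:300,267:377],None,fx=5,fy=5,interpolation=3))
E
```

```text
(no output)
```

View pics/w6d.png

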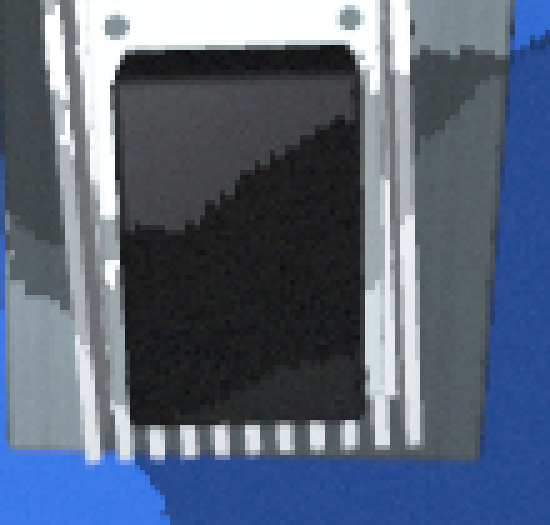

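```bash
python3 - <<'E'
from h import *
p=np.load('pics/w6.npy');o=dict(position=p[:3],tcp_rot=p[3:])
uv=np.array([(116,78),(358,75),(367,417),(130,422)])/5+[267,195]
P=wunproj(o,uv,.09)[:,:2];c=P.mean(0)
e=(P[0]+P[1]-P[2]-P[3])/2;f=(P[1]+P[2]-P[0]-P[3])/2
print("conv c",c,np.linalg.norm(e),np.linalg.norm(f),np.degrees(np.arctan2(e[1],e[0])),np.degrees(np.arctan2(f[1],f[0])))
plan([*c,.1485],105)
E
```

```text
conv c [ 0.36283896 -0.30045151] 0.05564725883808893 0.03697628794981078 105.77122973352152 15.016796604895761
clock 11.05 pos [ 0.3618 -0.2956  0.2746] yaw 103.98 open 0.0852 F [ 0.2 -1.4  0. ]
shift total [-0.0125 -0.0005  0.3153] mm 126.2  turn [-0.     -0.     -0.0057] deg 1.02 | shift if turned first [-0.0125 -0.0007  0.3153]
```

```bash
python3 -m jog '[-0.0125,0,0.04,0,0,-0.007,-0.3, 0,0,0.09,0,0,0,-0.3, 0,0,0.09,0,0,0,-0.3, 0,0,0.075,0,0,0,-0.3, 0,0,0.02,0,0,0,-0.3]' 30; python3 -m jog '[0,0,0,0,0,0,-0.3, 0,0,0,0,0,0,-0.1, 0,0,0,0,0,0,1, 0,0,0,0,0,0,1, 0,0,0,0,0,0,1]';  python3 -m jog '[0,0,-0.01,0,0,0,1, 0,0,-0.05,0,0,0,1, 0,0,-0.08,0,0,0,1, 0,0,-0.1,0,0,0,1, 0,0,-0.1,0,0,0,1]';python3 snap.py wrist w7
```

```text
clock: 11.55
position: [0.3621, -0.2998, 0.1464]
tcp_rot: [-1.905, -2.493, -0.001]
force: [-0.3, -0.6, 0.3]
opening: 0.0557
clock: 12.05
position: [0.3633, -0.3012, 0.1502]
tcp_rot: [1.906, 2.494, -0.001]
force: [-0.7, 0.7, 5.0]
opening: 0.0372
clock: 12.55
position: [0.3626, -0.3004, 0.2871]
tcp_rot: [1.908, 2.495, -0.0]
force: [1.2, -0.1, -1.4]
opening: 0.0372
clock 12.55 pos [ 0.3626 -0.3004  0.2871] yaw 105.21 open 0.0372 F [ 1.2 -0.1 -1.4]
shift total [ 0.005  -0.0053 -0.0397] mm 16.2  turn [0.0001 0.0002 0.0067] deg 1.21 | shift if turned first [ 0.0049 -0.0055 -0.0397]
```

View pics/w7.png

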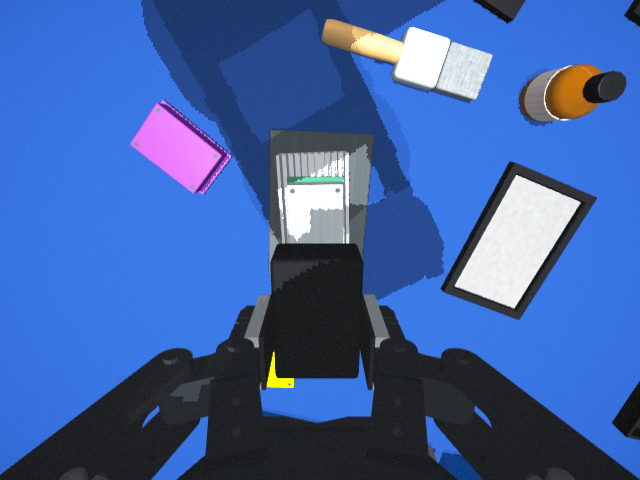

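The converter is held level (w7, 317,310) with only the module and heat sink left behind it. Next is the carry to the small tray.

```bash
python3 -c "
from h import *
plan([.452,-.005,.28],77.2)"
```

```text
clock 12.60 pos [ 0.364  -0.3018  0.2929] yaw 105.22 open 0.0371 F [ 3.4 -2.8  8.2]
shift total [0.6586 0.4069 0.0289] mm 309.9  turn [0.0018 0.002  0.1557] deg 28.02 | shift if turned first [0.7724 0.05   0.0322]
```

```bash
python3 -m jog '[0,0,0,0,0,0.039,1, 0,0,0,0,0,0.039,1, 0,0,0,0,0,0.039,1, 0,0,0,0,0,0.039,1, 0.06,0.004,0,0,0,0,1]'; python3 -m jog '[0.11,0.007,0,0,0,0,1, 0.11,0.007,0,0,0,0,1, 0.11,0.007,0,0,0,0,1, 0.11,0.007,0,0,0,0,1, 0.11,0.007,0,0,0,0,1]';python3 -c "
from h import *
plan([.452,-.005,.25],77.2)"
```

```text
clock: 13.1
position: [0.3697, -0.2791, 0.2857]
tcp_rot: [2.461, 1.949, -0.0]
force: [0.1, -0.4, -1.2]
opening: 0.0374
clock: 13.6
position: [0.4326, -0.0646, 0.2857]
tcp_rot: [2.456, 1.957, 0.001]
force: [1.5, -0.5, -2.4]
opening: 0.0371
clock 13.60 pos [ 0.4326 -0.0646  0.2857] yaw 77.12 open 0.0371 F [ 1.5 -0.5 -2.4]
shift total [0.156  0.014  0.0892] mm 72.1  turn [ 0.0005  0.     -0.0005] deg 0.12 | shift if turned first [0.156  0.0144 0.0892]
```

```bash
python3 -m jog '[0.07,0.006,0.02,0,0,0,1, 0.05,0.005,0.03,0,0,0,1, 0.025,0.002,0.03,0,0,0,1, 0.005,0,0,0,0,0,1, 0,0,0,0,0,0,1]';python3 snap.py wrist w8;python3 -c "
from h import *
plan([.452,-.005,.25],77.2)"
```

```text
clock: 14.1
position: [0.4508, -0.009, 0.2534]
tcp_rot: [2.456, 1.959, 0.0]
force: [-0.4, -1.3, -0.6]
opening: 0.0373
clock 14.10 pos [ 0.4508 -0.009   0.2534] yaw 77.16 open 0.0373 F [-0.4 -1.3 -0.6]
shift total [-0.7574 -0.0602 -0.124 ] mm 308.0  turn [ 1.000e-04  0.000e+00 -1.491e-01] deg 26.84 | shift if turned first [-0.6486 -0.3957 -0.1241]
clock 14.15 pos [ 0.4509 -0.0093  0.2535] yaw 77.13 open 0.0375 F [ 0.3 -0.3 -0.7]
shift total [0.0111 0.0002 0.0088] mm 5.7  turn [ 0.0003  0.     -0.0004] deg 0.09 | shift if turned first [0.0111 0.0002 0.0088]
```

View pics/w8.png

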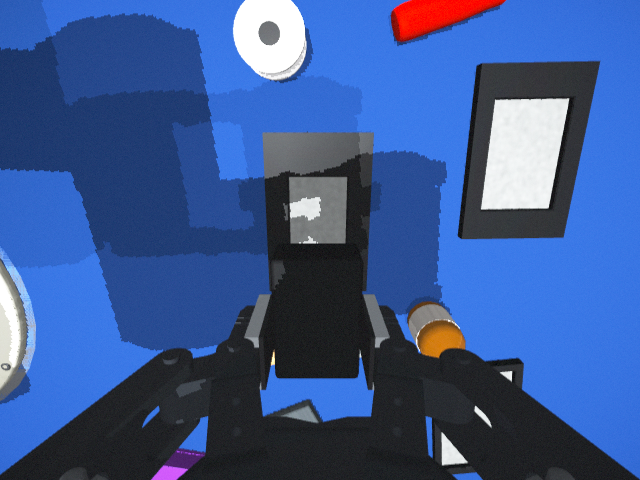

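```bash
python3 - <<'E'
from h import *
p=np.load('pics/w8.npy');o=dict(position=p[:3],tcp_rot=p[3:])
d=np.array([np.cos(np.radians(77.2)),np.sin(np.radians(77.2))])
print(wunproj(o,[(318,177)],.004)[:,:2]-.037*d,wunproj(o,[(289,177),(347,177)],.004)[:,:2],wunproj(o,[(263.5,132),(374,132)],.01)[:,:2].mean(0)-.075*d)
# top view refit tray B from t1
plan([.4515,-.005,.0882],77.2)
E
```

```text
[[ 0.45338926 -0.00663693]] [[0.43582476 0.03531302]
 [0.4873475  0.02357437]] [ 0.45418606 -0.0057999 ]
clock 14.15 pos [ 0.4509 -0.0093  0.2535] yaw 77.13 open 0.0375 F [ 0.3 -0.3 -0.7]
shift total [ 0.0109 -0.0014  0.4133] mm 165.4  turn [ 0.0003  0.     -0.0004] deg 0.09 | shift if turned first [ 0.0109 -0.001   0.4133]
```

```bash
python3 -m jog '[0.009,0.0025,0.08,0,0,0,1, 0,0,0.1,0,0,0,1, 0,0,0.1,0,0,0,1, 0,0,0.09,0,0,0,1, 0,0,0.034,0,0,0,1]'; python3 -m jog '[0,0,0.002,0,0,0,1, 0,0,0,0,0,0,1, 0,0,0,0,0,0,1, 0,0,0,0,0,0,1, 0,0,0,0,0,0,1]'; python3 -c "
from h import *
plan([.453,-.006,.0882],77.2)"
```

```text
clock: 14.65
position: [0.4521, -0.0065, 0.0892]
tcp_rot: [-2.456, -1.956, 0.002]
force: [-0.0, 0.2, -0.7]
opening: 0.037
clock: 15.15
position: [0.453, -0.0058, 0.0911]
tcp_rot: [2.456, 1.958, 0.002]
force: [-1.0, 0.1, -1.4]
opening: 0.0374
clock 15.15 pos [ 0.453  -0.0058  0.0911] yaw 77.13 open 0.0374 F [-1.   0.1 -1.4]
shift total [-0.0006  0.0001  0.0071] mm 2.9  turn [ 0.0005 -0.     -0.0004] deg 0.11 | shift if turned first [-0.0006  0.0001  0.0071]
```

```bash
python3 -m jog '[0,0,0.003,0,0,0,1, 0,0,0.002,0,0,0,1, 0,0,0.002,0,0,0,1, 0,0,0,0,0,0,1, 0,0,0,0,0,0,1]'
```

```text
clock: 15.65
position: [0.4528, -0.0056, 0.0879]
tcp_rot: [2.456, 1.958, 0.001]
force: [-2.3, 0.8, 15.7]
opening: 0.0373
```

Contact with the floor. I'll release, retreat and check.

```bash
python3 -m jog '[0,0,0,0,0,0,-0.2, 0,0,0,0,0,0,-0.5, 0,0,0,0,0,0,-0.5, 0,0,0,0,0,0,-0.5, 0,0,0,0,0,0,-0.5]'; python3 -m jog '[0,0,-0.04,0,0,0,-0.5, 0,0,-0.08,0,0,0,-0.5, 0,0,-0.12,0,0,0,-0.5, 0,0,-0.12,0,0,0,-0.5, 0,0,-0.12,0,0,0,-0.5]';python3 snap.py wrist w9
python3 -c "
from h import *
plan([.37,-.29,.275],105)"
```

```text
clock: 16.15
position: [0.4526, -0.0057, 0.0874]
tcp_rot: [-2.456, -1.958, 0.0]
force: [-0.2, -0.2, 0.2]
opening: 0.0639
clock: 16.65
position: [0.4521, -0.0056, 0.2815]
tcp_rot: [-2.456, -1.958, 0.0]
force: [1.2, 0.1, -1.4]
opening: 0.0641
clock 16.65 pos [ 0.4521 -0.0056  0.2815] yaw 77.13 open 0.0641 F [ 1.2  0.1 -1.4]
shift total [-0.7663 -0.0609 -0.0538] mm 308.2  turn [-1.000e-04 -0.000e+00 -1.493e-01] deg 26.87 | shift if turned first [-0.656  -0.4007 -0.0538]
clock 16.70 pos [ 0.4543 -0.0058  0.2881] yaw 77.14 open 0.0645 F [ 5.6  0.7 11.5]
shift total [-0.7395 -0.0477  0.0318] mm 296.7  turn [ 0.0026  0.0004 -0.1548] deg 27.86 | shift if turned first [-0.6316 -0.3875  0.0326]
```

View pics/w9.png

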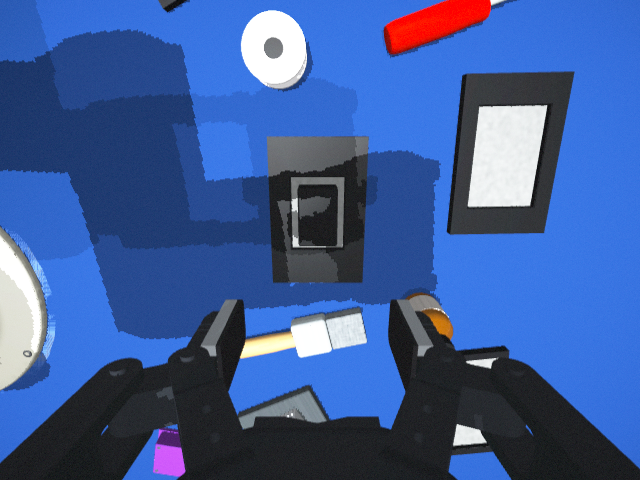

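The converter lies inside its pocket (w9, 318,215). Back to the pile for the module.

```bash
python3 -m jog '[-0.09,-0.006,0,0,0,0,-1, -0.11,-0.007,0,0,0,0,-1, -0.11,-0.007,0,0,0,0,-1, -0.11,-0.007,0,0,0,0,-1, -0.11,-0.007,0,0,0,0,-1]'; python3 -m jog '[-0.11,-0.007,0,0,0,0,-1, -0.09,-0.007,0,0,0,0,-1, 0,0,0,0,0,-0.039,-1, 0,0,0,0,0,-0.039,-1, 0,0,0,0,0,-0.039,-1]'; python3 -m jog '[0,0,0,0,0,-0.038,-1, 0,0,0,0,0,0,-1, 0,0,0,0,0,0,-1, 0,0,0,0,0,0,-1, 0,0,0,0,0,0,-1]';python3 snap.py wrist w10;python3 -c "
from h import *
im=cv2.imread('pics/w10.png');cv2.imwrite('pics/w10c.png',cv2.resize(im[140:310,240:400],None,fx=3.5,fy=3.5,interpolation=3))"
```

```text
clock: 17.2
position: [0.3913, -0.2108, 0.2795]
tcp_rot: [2.456, 1.959, 0.0]
force: [0.2, -0.1, 0.9]
opening: 0.0852
clock: 17.7
position: [0.3685, -0.2863, 0.2792]
tcp_rot: [-2.052, -2.378, -0.0]
force: [-0.1, -0.5, 0.2]
opening: 0.0852
clock: 18.2
position: [0.3689, -0.286, 0.2795]
tcp_rot: [-1.914, -2.491, 0.0]
force: [0.4, -0.1, 0.4]
opening: 0.0856
clock 18.20 pos [ 0.3689 -0.286   0.2795] yaw 104.93 open 0.0856 F [ 0.4 -0.1  0.4]
shift total [-0.0257 -0.0298 -0.0588] mm 28.3  turn [-0.     -0.      0.0052] deg 0.93 | shift if turned first [-0.0261 -0.0294 -0.0588]
```

View pics/w10c.png

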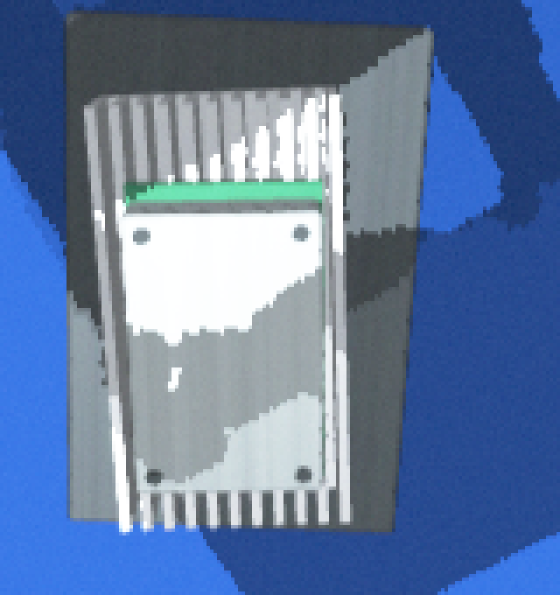

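```bash
cat >> h.py <<'E'
def quad(o,uv,z):
    P=wunproj(o,uv,z)[:,:2];c=P.mean(0);e=(P[0]+P[1]-P[2]-P[3])/2;f=(P[1]+P[2]-P[0]-P[3])/2
    print("c",c.round(4),"L",np.linalg.norm(e).round(4),"W",np.linalg.norm(f).round(4),"ang",np.degrees(np.arctan2(e[1],e[0])).round(1),(np.degrees(np.arctan2(f[1],f[0]))+90).round(1));return c
E
python3 - <<'E'
from h import *
p=np.load('pics/w10.npy');o=dict(position=p[:3],tcp_rot=p[3:])
c=quad(o,np.array([(121,214),(322,212),(324,488),(138,492)])/3.5+[240,140],.066)
quad(o,np.array([(90,103),(341,93),(350,522),(122,530)])/3.5+[240,140],.042)
plan([*c,.126],106)
E
```

```text
c [ 0.3624 -0.2992] L 0.071 W 0.0473 ang 106.2 105.9
c [ 0.3612 -0.298 ] L 0.1167 W 0.063 ang 107.0 107.2
clock 18.25 pos [ 0.3689 -0.2861  0.2795] yaw 104.95 open 0.0855 F [ 0.6 -0.8  0.1]
shift total [-0.0275 -0.0243  0.3837] mm 154.2  turn [ 0.      0.     -0.0058] deg 1.05 | shift if turned first [-0.0271 -0.0248  0.3837]
```

The module is the steel shield on a green board in the pile, at (304,242). The purple and yellow look-alikes lie apart from it. Now gripping it.

```bash
python3 -m jog '[-0.027,-0.0245,0.06,0,0,-0.006,-0.7, 0,0,0.1,0,0,0,-0.65, 0,0,0.1,0,0,0,-0.6, 0,0,0.1,0,0,0,-0.6, 0,0,0.03,0,0,0,-0.6]' 40; python3 -m jog '[0,0,0,0,0,0,-0.6, 0,0,0,0,0,0,-0.4, 0,0,0,0,0,0,1, 0,0,0,0,0,0,1, 0,0,0,0,0,0,1]';  python3 -m jog '[0,0,-0.01,0,0,0,1, 0,0,-0.05,0,0,0,1, 0,0,-0.08,0,0,0,1, 0,0,-0.12,0,0,0,1, 0,0,-0.12,0,0,0,1]';python3 snap.py wrist w11;python3 snap.py side s11
```

```text
clock: 18.75
position: [0.3613, -0.2981, 0.1204]
tcp_rot: [-1.887, -2.506, -0.001]
force: [0.6, -0.5, -0.2]
opening: 0.0686
clock: 19.25
position: [0.3626, -0.2994, 0.1247]
tcp_rot: [1.887, 2.509, -0.001]
force: [-0.4, 2.2, 9.2]
opening: 0.0489
clock: 19.75
position: [0.3618, -0.2986, 0.2777]
tcp_rot: [-1.888, -2.51, -0.0]
force: [1.4, -1.5, -2.0]
opening: 0.0494
clock 19.75 pos [ 0.3618 -0.2986  0.2777] yaw 106.10 open 0.0494 F [ 1.4 -1.5 -2. ]
shift total [ 0.0002 -0.0045 -0.0633] mm 25.4  turn [-0.0001 -0.0001  0.0117] deg 2.1 | shift if turned first [ 0.     -0.0045 -0.0633]
clock 19.80 pos [ 0.3635 -0.3003  0.2847] yaw 106.11 open 0.0489 F [ 3.9 -3.   9.7]
shift total [ 0.0051 -0.0073 -0.0459] mm 18.7  turn [0.0013 0.0025 0.0117] deg 2.17 | shift if turned first [ 0.0052 -0.0077 -0.0458]
```

View pics/w11.png

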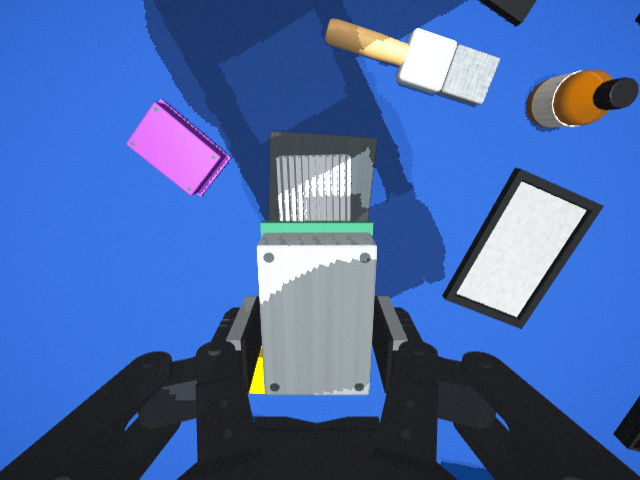

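View pics/s11.png

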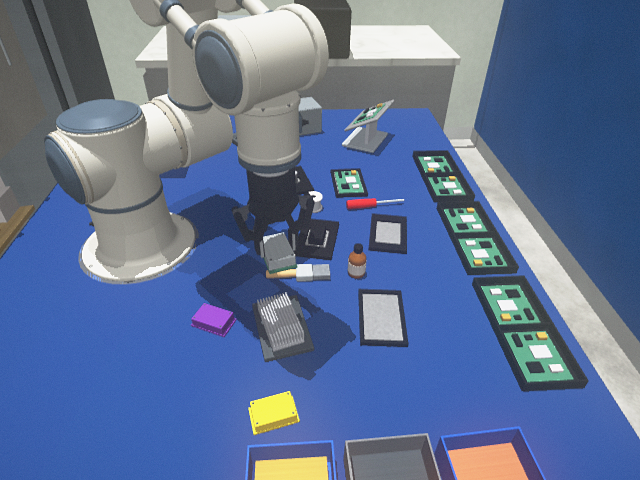

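The module is held level (w11, 316,320) and the heat sink stays on the plate. Its path clears the bottle top by about 110 mm. I'll carry it to the middle tray.

```bash
python3 -m jog '[0,0,0,0,0,0.039,1, 0,0,0,0,0,0.039,1, 0,0,0,0,0,0.039,1, 0,0,0,0,0,0.039,1, 0,0,0,0,0,0,1]'; python3 -c "
from h import *
plan([.643,.009,.28],78)"
```

```text
clock: 20.35
position: [0.362, -0.2988, 0.2757]
tcp_rot: [2.443, 1.975, -0.0]
force: [0.2, 0.1, -2.8]
opening: 0.0489
clock 20.35 pos [ 0.362  -0.2988  0.2757] yaw 77.89 open 0.0489 F [ 0.2  0.1 -2.8]
shift total [ 0.8999  0.5253 -0.0109] mm 416.8  turn [ 0.      0.     -0.0006] deg 0.11 | shift if turned first [ 0.8989  0.5271 -0.0109]
```

```bash
python3 -m jog '[0.06,0.035,-0.005,0,0,0,1, 0.1,0.058,-0.005,0,0,0,1, 0.1,0.058,0,0,0,0,1, 0.1,0.058,0,0,0,0,1, 0.1,0.058,0,0,0,0,1]';python3 -m jog '[0.1,0.058,0,0,0,0,1, 0.1,0.058,0,0,0,0,1, 0.1,0.058,0,0,0,0,1, 0.08,0.05,0,0,0,0,1, 0.04,0.02,0,0,0,0,1]'; python3 -m jog '[0.01,0.005,0,0,0,0,1, 0,0,0.03,0,0,0,1, 0,0,0.03,0,0,0,1, 0,0,0,0,0,0,1, 0,0,0,0,0,0,1]'; python3 snap.py wrist w12; python3 -c "
from h import *
plan([.643,.009,.0867],78)"
```

```text
clock: 20.85
position: [0.5057, -0.1395, 0.2797]
tcp_rot: [2.437, 1.983, 0.0]
force: [0.4, -1.0, -1.0]
opening: 0.0493
clock: 21.35
position: [0.6368, 0.0054, 0.2793]
tcp_rot: [2.435, 1.985, 0.001]
force: [1.1, -0.2, -0.9]
opening: 0.049
clock: 21.85
position: [0.6373, 0.0056, 0.255]
tcp_rot: [-2.441, -1.976, 0.002]
force: [0.5, -0.3, -1.5]
opening: 0.0487
clock 21.85 pos [0.6373 0.0056 0.255 ] yaw 77.98 open 0.0487 F [ 0.5 -0.3 -1.5]
shift total [-0.8891 -0.5197 -0.1192] mm 414.7  turn [-0.0004 -0.     -0.1445] deg 26.02 | shift if turned first [-0.571  -0.8569 -0.1201]
clock 21.90 pos [0.6377 0.0057 0.2555] yaw 77.99 open 0.0489 F [ 0.6  0.5 -1.2]
shift total [0.0108 0.0115 0.422 ] mm 168.9  turn [-0.0001  0.     -0.0001] deg 0.02 | shift if turned first [0.0108 0.0113 0.422 ]
```

View pics/w12.png

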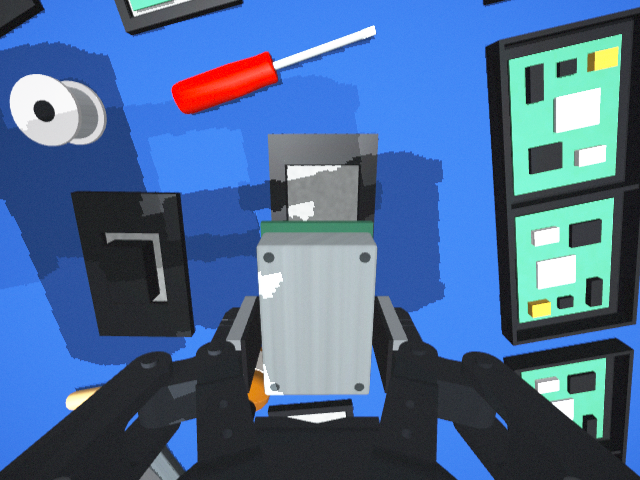

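```bash
python3 - <<'E'
from h import *
p=np.load('pics/w12.npy');o=dict(position=p[:3],tcp_rot=p[3:])
a=np.radians(78);d=np.array([np.cos(a),np.sin(a)])
print(wunproj(o,[(286.5,165.5),(358,165)],.004)[:,:2].mean(0)-.048*d,wunproj(o,[(268.5,135),(378,135)],.01)[:,:2].mean(0)-.075*d)
c=quad(o,[(258,246),(377,245),(371,393),(262,395)],p[2]-.0587)
print(c-p[:2])
E
```

```text
[0.64303073 0.0065034 ] [0.64350293 0.00556601]
c [0.6381 0.0061] L 0.0705 W 0.0478 ang 77.7 79.0
[0.00082117 0.00057159]
```

```bash
python3 -m jog '[0.007,0.012,0.08,0,0,0,1, 0,0,0.1,0,0,0,1, 0,0,0.1,0,0,0,1, 0,0,0.09,0,0,0,1, 0,0,0.035,0,0,0,1]'; python3 -m jog '[0,0,0.005,0,0,0,1, 0,0,0.002,0,0,0,1, 0,0,0,0,0,0,1, 0,0,0,0,0,0,1, 0,0,0,0,0,0,1]'; python3 -c "
from h import *
plan([.643,.0075,.0867],78)"
```

```text
clock: 22.4
position: [0.6419, 0.0079, 0.0908]
tcp_rot: [-2.439, -1.976, 0.004]
force: [0.2, 0.4, -2.2]
opening: 0.0485
clock: 22.9
position: [0.6437, 0.0081, 0.0918]
tcp_rot: [2.44, 1.977, 0.002]
force: [0.9, -0.5, -1.3]
opening: 0.0491
clock 22.90 pos [0.6437 0.0081 0.0918] yaw 78.03 open 0.0491 F [ 0.9 -0.5 -1.3]
shift total [-0.0019 -0.0015  0.0128] mm 5.2  turn [ 0.0005 -0.0001  0.0002] deg 0.1 | shift if turned first [-0.0019 -0.0014  0.0128]
```

```bash
python3 -m jog '[0,-0.001,0.005,0,0,0,1, 0,0,0.003,0,0,0,1, 0,0,0.002,0,0,0,1, 0,0,0,0,0,0,1, 0,0,0,0,0,0,1]'
```

```text
clock: 23.4
position: [0.6428, 0.0083, 0.0868]
tcp_rot: [-2.441, -1.978, 0.0]
force: [-2.3, 0.1, 4.0]
opening: 0.0489
```

Light contact (4 N) at the expected height. I'll lower slightly more, then release.

```bash
python3 -m jog '[0,0,0.001,0,0,0,1, 0,0,0,0,0,0,1, 0,0,0,0,0,0,-0.3, 0,0,0,0,0,0,-0.6, 0,0,0,0,0,0,-0.7]'; python3 -m jog '[0,0,0,0,0,0,-0.7, 0,0,-0.05,0,0,0,-0.7, 0,0,-0.12,0,0,0,-0.7, 0,0,-0.12,0,0,0,-0.7, 0,0,-0.12,0,0,0,-0.7]';python3 snap.py wrist w13
```

```text
clock: 23.9
position: [0.6429, 0.0082, 0.0862]
tcp_rot: [2.441, 1.978, -0.0]
force: [-0.0, 0.2, -0.4]
opening: 0.0725
clock: 24.4
position: [0.6425, 0.0082, 0.252]
tcp_rot: [-2.441, -1.977, 0.001]
force: [0.7, -0.6, 0.2]
opening: 0.0726
clock 24.40 pos [0.6425 0.0082 0.252 ] yaw 78.03 open 0.0726 F [ 0.7 -0.6  0.2]
shift total [-0.8979 -0.5317 -0.1273] mm 420.5  turn [-1.000e-04 -0.000e+00 -1.443e-01] deg 25.97 | shift if turned first [-0.5744 -0.8712 -0.1276]
```

View pics/w13.png

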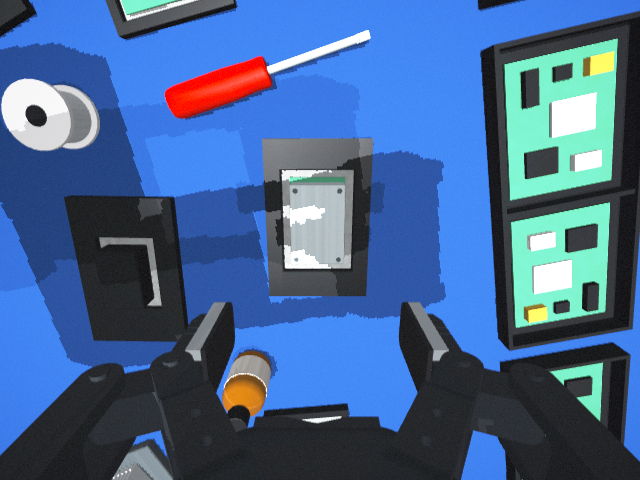

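The module lies in its pocket (w13, 317,222), clear on all sides, and the bottle is upright at (245,385). Back to the pile for the heat sink.

```bash
python3 -m jog '[-0.06,-0.035,-0.02,0,0,0,-1, -0.1,-0.058,-0.03,0,0,0,-1, -0.1,-0.058,0,0,0,0,-1, -0.1,-0.058,0,0,0,0,-1, -0.1,-0.058,0,0,0,0,-1]';python3 -m jog '[-0.1,-0.058,0,0,0,0,-1, -0.1,-0.058,0,0,0,0,-1, -0.1,-0.06,0,0,0,0,-1, -0.07,-0.06,0,0,0,0,-1, -0.03,-0.02,0,0,0,-0.039,-1]'; python3 -m jog '[0,0,0,0,0,-0.04,-1, 0,0,0,0,0,-0.04,-1, 0,0,0,0,0,-0.04,-1, 0,0,0,0,0,0,-1, 0,0,0,0,0,0,-1]'; python3 snap.py wrist w14;python3 -c "
from h import *
im=cv2.imread('pics/w14.png');cv2.imwrite('pics/w14c.png',cv2.resize(im[140:310,240:400],None,fx=3.5,fy=3.5,interpolation=3))"
```

```text
clock: 24.95
position: [0.4988, -0.1506, 0.2704]
tcp_rot: [2.44, 1.978, 0.0]
force: [0.5, -1.0, 0.3]
opening: 0.0854
clock: 25.45
position: [0.3645, -0.2864, 0.2703]
tcp_rot: [-2.317, -2.121, 0.001]
force: [0.4, -0.6, 0.5]
opening: 0.0849
clock: 25.95
position: [0.3668, -0.2849, 0.2703]
tcp_rot: [-1.881, -2.516, -0.0]
force: [0.6, 0.1, -0.3]
opening: 0.0851
clock 25.95 pos [ 0.3668 -0.2849  0.2703] yaw 106.43 open 0.0851 F [ 0.6  0.1 -0.3]
shift total [-0.0291 -0.0264 -0.0818] mm 36.3  turn [ 0.     -0.      0.0135] deg 2.43 | shift if turned first [-0.0302 -0.0251 -0.0818]
```

View pics/w14c.png

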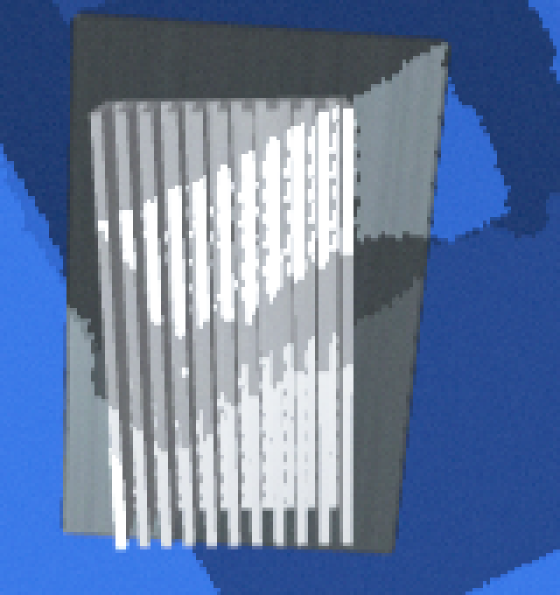

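```bash
python3 - <<'E'
from h import *
p=np.load('pics/w14.npy');o=dict(position=p[:3],tcp_rot=p[3:])
c=quad(o,np.array([(91,113),(356,107),(353,544),(115,550)])/3.5+[240,140],.042)
plan([*c,.090],107)
E
```

```text
c [ 0.361  -0.2986] L 0.1166 W 0.0643 ang 107.2 107.9
clock 26.00 pos [ 0.3669 -0.2848  0.2703] yaw 106.44 open 0.0855 F [-0.6 -0.4  0.3]
shift total [-0.0288 -0.0238  0.4507] mm 180.9  turn [-0.      0.     -0.0031] deg 0.56 | shift if turned first [-0.0285 -0.0241  0.4507]
```

```bash
python3 -m jog '[-0.0285,-0.024,0.07,0,0,-0.006,-1, 0,0,0.11,0,0,0,-1, 0,0,0.11,0,0,0,-1, 0,0,0.1,0,0,0,-1, 0,0,0.05,0,0,0,-1]' 60; python3 -m jog '[0,0,0.01,0,0,0,-1, 0,0,0,0,0,0,-0.8, 0,0,0,0,0,0,-0.6, 0,0,0,0,0,0,1, 0,0,0,0,0,0,1]';python3 -m jog '[0,0,0,0,0,0,1, 0,0,-0.01,0,0,0,1, 0,0,-0.03,0,0,0,1, 0,0,-0.05,0,0,0,1, 0,0,-0.02,0,0,0,1]';python3 snap.py wrist w15;python3 snap.py side s15
```

```text
clock: 26.5
position: [0.3602, -0.2978, 0.0916]
tcp_rot: [-1.855, -2.532, -0.001]
force: [0.1, -0.6, 0.1]
opening: 0.0853
clock: 27.0
position: [0.3613, -0.299, 0.0918]
tcp_rot: [1.852, 2.535, -0.001]
force: [-0.8, 1.3, 8.8]
opening: 0.0629
clock: 27.5
position: [0.3613, -0.2989, 0.1363]
tcp_rot: [1.851, 2.535, -0.001]
force: [-0.4, -0.8, -3.2]
opening: 0.0626
clock 27.50 pos [ 0.3613 -0.2989  0.1363] yaw 107.72 open 0.0626 F [-0.4 -0.8 -3.2]
shift total [-1.000e-04 -2.700e-03 -4.168e-01] mm 166.7  turn [0.0004 0.0007 0.0207] deg 3.72 | shift if turned first [ 0.0006 -0.0032 -0.4168]
clock 27.55 pos [ 0.3615 -0.2991  0.1366] yaw 107.72 open 0.0625 F [ 0.9 -0.2 -1.3]
shift total [ 1.000e-04 -2.800e-03 -4.159e-01] mm 166.4  turn [0.0005 0.001  0.0207] deg 3.72 | shift if turned first [ 0.0012 -0.0035 -0.4159]
```

View pics/w15.png

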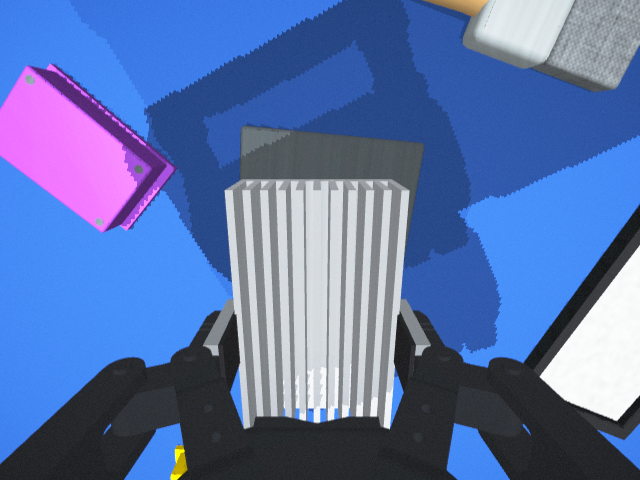

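View pics/s15.png

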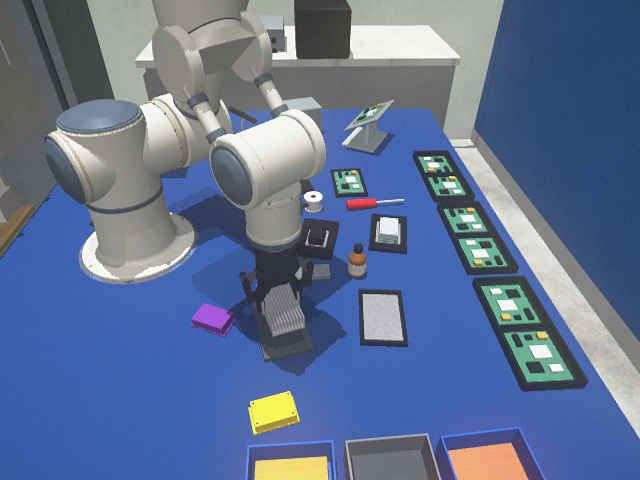

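The heat sink is lifted clear of the plate and level. I'll raise it further, turn it and carry it to the long tray.

```bash
python3 -m jog '[0,0,-0.05,0,0,0,1, 0,0,-0.1,0,0,0,1, 0,0,-0.1,0,0,0.044,1, 0,0,-0.03,0,0,0.044,1, 0,0,0,0,0,0.043,1]';python3 -c "
from h import *
plan([.575,-.278,.24],84)"
```

```text
clock: 28.1
position: [0.3614, -0.2991, 0.2479]
tcp_rot: [2.335, 2.096, 0.0]
force: [-0.4, 0.8, -3.5]
opening: 0.063
clock 28.10 pos [ 0.3614 -0.2991  0.2479] yaw 83.82 open 0.0630 F [-0.4  0.8 -3.5]
shift total [0.1099 0.5251 0.0209] mm 214.7  turn [ 0.0009  0.0007 -0.001 ] deg 0.27 | shift if turned first [0.1082 0.5255 0.0198]
```

```bash
python3 -m jog '[0.014,0.07,0,0,0,0,1, 0.023,0.11,0,0,0,0,1, 0.023,0.11,0,0,0,0,1, 0.023,0.11,0,0,0,0,1, 0.019,0.09,0,0,0,0,1]';python3 -m jog '[0.007,0.033,0,0,0,0,1, 0,0,0,0,0,0,1, 0,0,0,0,0,0,1, 0,0,0,0,0,0,1, 0,0,0,0,0,0,1]'; python3 snap.py wrist w16; python3 -c "
from h import *
plan([.575,-.278,.0838],84)"
```

```text
clock: 28.6
position: [0.5622, -0.2773, 0.2453]
tcp_rot: [-2.331, -2.105, 0.0]
force: [-0.8, -1.6, -3.0]
opening: 0.0629
clock: 29.1
position: [0.5726, -0.2768, 0.2463]
tcp_rot: [-2.332, -2.104, 0.0]
force: [-0.5, -0.0, -2.4]
opening: 0.0628
clock 29.10 pos [ 0.5726 -0.2768  0.2463] yaw 84.10 open 0.0628 F [-0.5 -0.  -2.4]
shift total [-0.1099 -0.523  -0.1417] mm 221.2  turn [-1.000e-04 -1.000e-04 -1.105e-01] deg 19.9 | shift if turned first [ 0.0747 -0.5291 -0.1419]
clock 29.15 pos [ 0.5727 -0.2768  0.2464] yaw 84.10 open 0.0626 F [-0.8  0.4 -2.4]
shift total [-0.0024  0.006   0.4065] mm 162.6  turn [-0.     -0.      0.0006] deg 0.1 | shift if turned first [-0.0024  0.0059  0.4065]
```

View pics/w16.png

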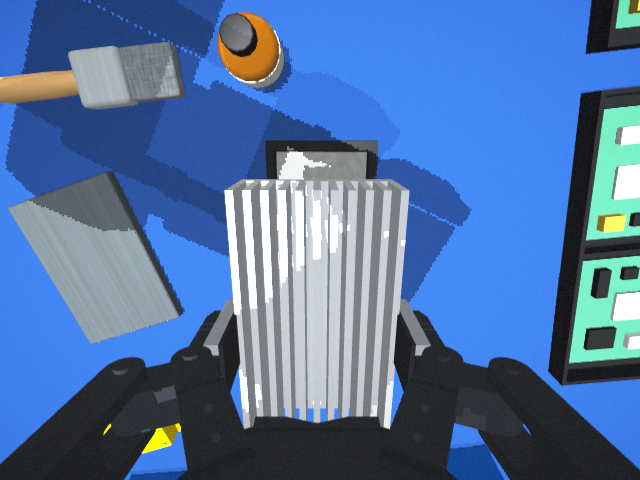

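```bash
python3 - <<'E'
from h import *
p=np.load('pics/w16.npy');o=dict(position=p[:3],tcp_rot=p[3:])
a=np.radians(84);d=np.array([np.cos(a),np.sin(a)])
print(wunproj(o,[(276.5,152),(366.5,152)],.004)[:,:2].mean(0)-.066*d,wunproj(o,[(267,142),(378,142)],.01)[:,:2].mean(0)-.075*d)
print(wunproj(o,[(227,190),(408,190)],p[2]-.0498)[:,:2].mean(0)-.058*d)
E
```

```text
[ 0.57681925 -0.28101164] [ 0.57747824 -0.28158208]
[ 0.57346614 -0.27589755]
```

```bash
python3 -m jog '[-0.0085,0.008,0.07,0,0,0,1, 0,0,0.1,0,0,0,1, 0,0,0.1,0,0,0,1, 0,0,0.08,0,0,0,1, 0,0,0.03,0,0,0,1]'; python3 -m jog '[0,0,0.008,0,0,0,1, 0,0,0.003,0,0,0,1, 0,0,0,0,0,0,1, 0,0,0,0,0,0,1, 0,0,0,0,0,0,1]'; python3 -c "
from h import *
plan([.5755,-.2805,.0838],84)"
```

```text
clock: 29.65
position: [0.5747, -0.2798, 0.0915]
tcp_rot: [-2.33, -2.102, 0.002]
force: [0.9, 0.3, -2.9]
opening: 0.0628
clock: 30.15
position: [0.5767, -0.2805, 0.0909]
tcp_rot: [2.331, 2.104, 0.001]
force: [0.1, 0.4, -2.3]
opening: 0.0624
clock 30.15 pos [ 0.5767 -0.2805  0.0909] yaw 84.15 open 0.0624 F [ 0.1  0.4 -2.3]
shift total [-0.0004 -0.003   0.0177] mm 7.2  turn [0.0004 0.0002 0.0008] deg 0.17 | shift if turned first [-0.0004 -0.0029  0.0177]
```

```bash
python3 -m jog '[0,-0.002,0.006,0,0,0,1, 0,0,0.005,0,0,0,1, 0,0,0.003,0,0,0,1, 0,0,0.001,0,0,0,1, 0,0,0,0,0,0,1]';python3 -m jog '[0,0,0.001,0,0,0,1, 0,0,0,0,0,0,1, 0,0,0,0,0,0,1, 0,0,0,0,0,0,1, 0,0,0,0,0,0,1]'
```

```text
clock: 30.65
position: [0.5754, -0.2801, 0.0839]
tcp_rot: [-2.332, -2.105, 0.0]
force: [-2.6, 1.4, 2.1]
opening: 0.0627
clock: 31.15
position: [0.5754, -0.28, 0.0839]
tcp_rot: [-2.332, -2.105, 0.0]
force: [-3.9, 2.0, 8.8]
opening: 0.0627
```

Contact at exactly the expected height, so I'm releasing and retreating.

```bash
python3 -m jog '[0,0,0,0,0,0,-0.8, 0,0,0,0,0,0,-1, 0,0,0,0,0,0,-1, 0,0,0,0,0,0,-1, 0,0,0,0,0,0,-1]'; python3 -m jog '[0,0,-0.04,0,0,0,-1, 0,0,-0.1,0,0,0,-1, 0,0,-0.12,0,0,0,-1, 0,0,-0.12,0,0,0,-1, 0,0,-0.12,0,0,0,-1]';python3 -m jog '[0,-0.05,-0.02,0,0,0,-1, -0.03,-0.1,0,0,0,0,-1, -0.05,-0.1,0,0,0,0,-1, -0.05,-0.1,0,0,0,0,-1, -0.05,-0.1,0,0,0,0,-1]';python3 -m jog '[-0.05,-0.1,0,0,0,0,-1, -0.08,-0.05,0,0,0,0,-1, -0.1,0,0,0,0,0,-1, -0.08,0,0,0,0,0,-1, 0,0,0,0,0,0,-1]';python3 snap.py top t17;python3 snap.py side s17;python3 snap.py wrist w17
```

```text
clock: 31.65
position: [0.5755, -0.2802, 0.0834]
tcp_rot: [2.332, 2.105, 0.0]
force: [-0.1, -0.2, 0.1]
opening: 0.0852
clock: 32.15
position: [0.5751, -0.2799, 0.2868]
tcp_rot: [2.331, 2.105, 0.0]
force: [0.4, -0.5, 0.2]
opening: 0.0855
clock: 32.65
position: [0.3874, -0.3335, 0.2927]
tcp_rot: [2.33, 2.105, -0.0]
force: [0.2, -0.3, -0.5]
opening: 0.0858
clock: 33.15
position: [0.3161, -0.4542, 0.2927]
tcp_rot: [2.333, 2.1, -0.002]
force: [0.3, -0.5, -0.3]
opening: 0.0854
clock 33.15 pos [ 0.3161 -0.4542  0.2927] yaw 84.00 open 0.0854 F [ 0.3 -0.5 -0.3]
shift total [ 0.3972  0.0687 -0.0268] mm 161.6  turn [ 0.0003  0.0009 -0.1111] deg 20.0 | shift if turned first [ 0.3499  0.2004 -0.0259]
clock 33.20 pos [ 0.3162 -0.4521  0.2923] yaw 84.04 open 0.0854 F [0.7 1.2 0.1]
shift total [ 0.3921  0.069  -0.0271] mm 159.6  turn [ 0.0002  0.0004 -0.1109] deg 19.96 | shift if turned first [ 0.345   0.1988 -0.0267]
clock 33.25 pos [ 0.3164 -0.4508  0.2922] yaw 84.09 open 0.0852 F [-0.3  1.3  0.3]
shift total [ 0.3888  0.0692 -0.0272] mm 158.3  turn [ 1.000e-04  1.000e-04 -1.106e-01] deg 19.91 | shift if turned first [ 0.3419  0.1975 -0.0271]
```

View pics/t17.png

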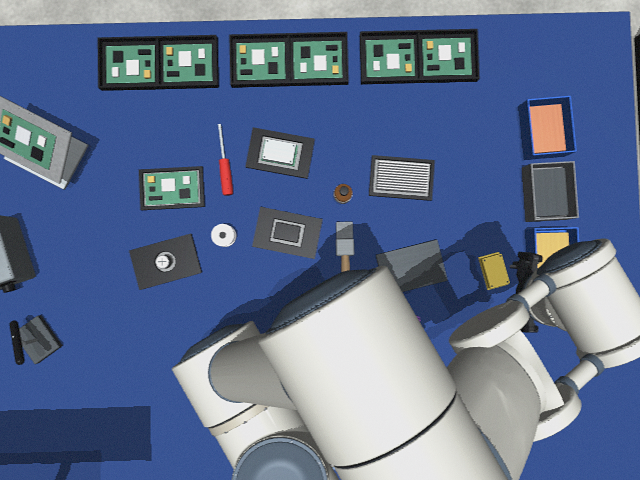

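View pics/s17.png

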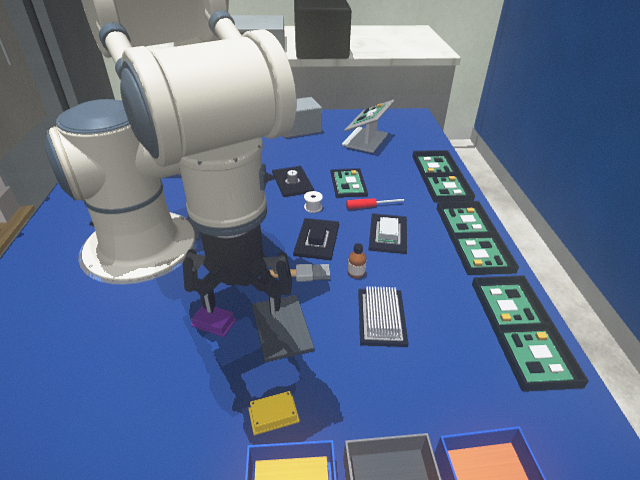

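The top picture has all four parts in their pockets: capacitor (164,262), converter (288,232), module (280,151), heat sink (402,178). The bottle stands at (343,193). One enlarged check before I hand in.

```bash
python3 - <<'E'
from h import *
t=cv2.imread('pics/t17.png')
r=lambda a:cv2.resize(a,(380,280),interpolation=3)
L=[r(t[120+a:176+a,242+b:318+b]) for a,b in((0,0),(30,122),(84,8),(110,-114))]
cv2.imwrite('pics/fin.png',np.vstack([np.hstack(L[:2]),np.hstack(L[2:])]))
q=lambda uv,z:unproj("top",uv,z)[0,:2].round(4)
print("cap",q((164,262),.034),"conv",q((288,232),.028),"mod",q((278.5,151.5),.028),"sink",q((402,178),.034))
E
```

```text
cap [0.39  0.278] conv [ 0.452 -0.008] mod [0.6405 0.0097] sink [ 0.5703 -0.2757]
```

View pics/fin.png

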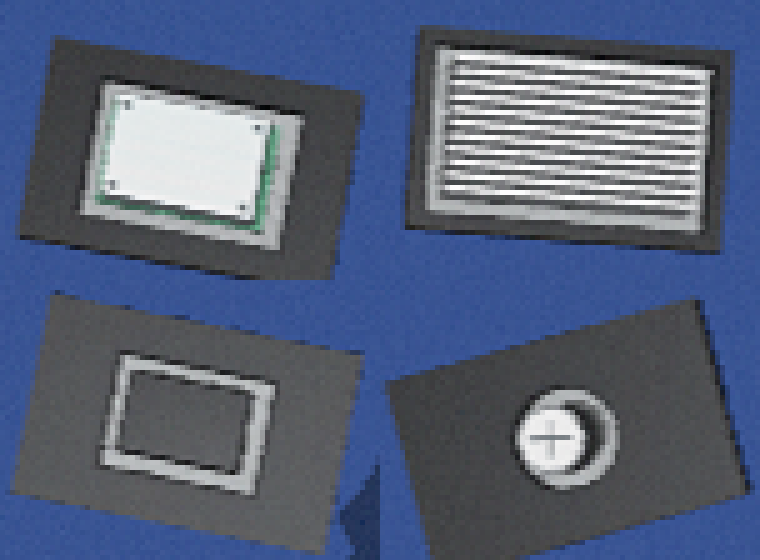

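```bash
python3 -c "
from plant import env
print(env.observe()['clock']);env.finish_job()"
```

```text
33.3
the job is handed in; nothing more can be done
```

All four parts are in their own pockets and the job is handed in at 33.3 s of the 118 s allowed. I took the pile down in order: capacitor to the round tray, converter to the small one, module to the middle one, heat sink to the long one. Each part was lowered until I felt light contact with the pocket floor (at most 16 N on the wrist) and released before the next one was touched.

**Last checks:** in the final top and side pictures every part lies inside its pocket, upright and clear of the fingers, and the flux bottle is standing. The flux bottle and the look-alikes were not touched. The positions I measured there were within about 3 to 6 mm of the pocket centres.

**Disagreements:**
- The top and wrist cameras differed by 1 to 4 mm on the tray centres. Because of that I aimed between the two for the converter, module and heat sink.
- The capacitor looks off-centre in the final enlarged top view. Most of that is the slanted viewing angle; the wrist picture showed it within about 2 mm of centre.

The job gives no verdict, so I can't confirm the result beyond these checks.

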